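# Close up the cutter tins and put them away

## Task

Put every lid on the tin whose shape it fits, seated flat, and stand all the lidded tins upright on the floor of the open drawer; then slide the drawer fully shut. A tin that has no lid on the bench stays out of the drawer, standing upright, and the bottle, the hole saw and the magnetic block are left alone.

Things in the scene. Friction and masses are not known exactly. Their poses are not given: they have to be found in the camera images.
- square_tin: open bare-metal tin, square, 60 x 60 mm and 36 mm high, walls and floor 5 mm thick, about 0.2 kg, heavy at the bottom, a few cutter tips fixed on its floor. Origin: centre of its underside; z up out of its mouth.
- oblong_tin: open bare-metal tin, oblong, 80 (along its x) x 56 (along its y) mm and 36 mm high, walls and floor 5 mm thick, about 0.2 kg, heavy at the bottom, a few cutter tips fixed on its floor. Origin: centre of its underside; z up out of its mouth.
- slim_tin: open bare-metal tin, long and slim, 114 (along its x) x 44 (along its y) mm and 36 mm high, walls and floor 5 mm thick, about 0.2 kg, heavy at the bottom, a few cutter tips fixed on its floor. Origin: centre of its underside; z up out of its mouth.
- round_tin: open bare-metal tin, round, 60 across mm and 36 mm high, walls and floor 5 mm thick, about 0.2 kg, heavy at the bottom, a few cutter tips fixed on its floor. Origin: centre of its underside; z up out of its mouth.
- square_lid: bare-metal lid of the square tin (plate 56 x 56, plug 44 x 44 mm), 0.1 kg, may be absent. Heights over its origin (underside of plug, centre; z up): plug 0-8 mm, enters the mouth with 3 mm play each side; plate 8-13, rests on the rim; grip bar on top 13-33, 34 long (along x), 12 wide. Seated, its origin is 28 mm above the tin's; tin with lid is 61 mm high.
- oblong_lid: bare-metal lid of the oblong tin (plate 76 x 52, plug 64 x 40 mm), 0.1 kg, may be absent. Heights over its origin (underside of plug, centre; z up): plug 0-8 mm, enters the mouth with 3 mm play each side; plate 8-13, rests on the rim; grip bar on top 13-33, 34 long (along x), 12 wide. Seated, its origin is 28 mm above the tin's; tin with lid is 61 mm high.
- slim_lid: bare-metal lid of the slim tin (plate 110 x 40, plug 98 x 28 mm), 0.1 kg, may be absent. Heights over its origin (underside of plug, centre; z up): plug 0-8 mm, enters the mouth with 3 mm play each side; plate 8-13, rests on the rim; grip bar on top 13-33, 34 long (along x), 12 wide. Seated, its origin is 28 mm above the tin's; tin with lid is 61 mm high.
- round_lid: bare-metal lid of the round tin (plate 56 across, plug 44 across mm), 0.1 kg, may be absent. Heights over its origin (underside of plug, centre; z up): plug 0-8 mm, enters the mouth with 3 mm play each side; plate 8-13, rests on the rim; grip bar on top 13-33, 34 long (along x), 12 wide. Seated, its origin is 28 mm above the tin's; tin with lid is 61 mm high.
- drawer (a joint): how far the drawer is out, m: 0 shut, 0.2 fully out. About 2 N of friction; stays where it is left; starts 0.165 to 0.2 out.
- unit: grey metal box fixed to the table that the drawer slides into: 93 mm high, 372 mm wide (its y), 240 mm deep (its x), open at the front only; a lidded tin in the drawer passes under its top with 16 mm to spare. Origin: on the table, middle of the front edge; x points into the unit.
- drawer_floor (a point): moves with the drawer: centre of its inner floor, 10 mm above the table. x points into the unit (the way it shuts), y along its width, z up. Inside 205 (x) by 340 mm (y); side and back walls 5 mm thick, 30 mm high over the floor; front panel 10 mm thick, 372 wide, inner face at x = -102.5 mm, top 80 mm above the table. Out by J, the J nearest the front is uncovered.
- drawer_handle (a point): moves with the drawer: middle of the handle bar, 120 mm long along the width, 10 mm thick, 55 mm above the table, 30 mm out from the front panel's outer face (25 mm gap behind it). Axes as drawer_floor: push along +x to shut.
- drink: bystander: green drinking bottle, 68 mm across, 160 mm high. Origin: centre of its underside.
- hole_saw: bystander: steel hole-saw shell, an open cup 90 mm across, 50 mm high, teeth up. Origin: centre of its underside.
- magnet_block: bystander: green magnetic block 60 x 50 x 55 mm with a steel stub on top (67 mm in all). Origin: centre of its underside.
Mind the look-alikes: they are no part of the job. What is shaped like the oblong_lid but purple is not meant.

How it is judged (in metres and radians):
On the way:
1. every lid sits on its own tin, standing in the drawer, while the drawer is still out (horizontal distance between square_lid and square_tin below 0.008 m and z of square_lid in the frame of square_tin between 0.025 and 0.0315 m and angle between each of square_lid, oblong_lid, slim_lid, round_lid's own z axis and vertical below 0.1 rad and z of each of square_lid, oblong_lid, slim_lid, round_lid in the frame of drawer_floor below 0.034 m and x of square_lid in the frame of drawer_floor between -0.1025 and 0.1025 m and y of square_lid in the frame of drawer_floor between -0.17 and 0.17 m and horizontal distance between oblong_lid and oblong_tin below 0.008 m and z of oblong_lid in the frame of oblong_tin between 0.025 and 0.0315 m and x of oblong_lid in the frame of drawer_floor between -0.1025 and 0.1025 m and y of oblong_lid in the frame of drawer_floor between -0.17 and 0.17 m and horizontal distance between slim_lid and slim_tin below 0.008 m and z of slim_lid in the frame of slim_tin between 0.025 and 0.0315 m and x of slim_lid in the frame of drawer_floor between -0.1025 and 0.1025 m and y of slim_lid in the frame of drawer_floor between -0.17 and 0.17 m and horizontal distance between round_lid and round_tin below 0.008 m and z of round_lid in the frame of round_tin between 0.025 and 0.0315 m and x of round_lid in the frame of drawer_floor between -0.1025 and 0.1025 m and y of round_lid in the frame of drawer_floor between -0.17 and 0.17 m and value of joint drawer above 0.04 m), for 0.2 s.
At the end, for the whole second after the job is handed in: Every lid present sits on its own tin (centres within 8 mm, origin 25 to 31.5 mm above the tin's, tilted less than 0.1 rad), the tin standing on the drawer's floor; the drawer is out by less than 8 mm; a tin without a lid is not in the drawer and is upright; all at rest (horizontal distance between square_lid and square_tin below 0.008 m and z of square_lid in the frame of square_tin between 0.025 and 0.0315 m and angle between each of square_lid, oblong_lid, slim_lid, round_lid, square_tin, oblong_tin, slim_tin, round_tin's own z axis and vertical below 0.1 rad and z of each of square_lid, oblong_lid, slim_lid, round_lid in the frame of drawer_floor below 0.034 m and x of square_lid in the frame of drawer_floor between -0.1025 and 0.1025 m and y of square_lid in the frame of drawer_floor between -0.17 and 0.17 m and horizontal distance between oblong_lid and oblong_tin below 0.008 m and z of oblong_lid in the frame of oblong_tin between 0.025 and 0.0315 m and x of oblong_lid in the frame of drawer_floor between -0.1025 and 0.1025 m and y of oblong_lid in the frame of drawer_floor between -0.17 and 0.17 m and horizontal distance between slim_lid and slim_tin below 0.008 m and z of slim_lid in the frame of slim_tin between 0.025 and 0.0315 m and x of slim_lid in the frame of drawer_floor between -0.1025 and 0.1025 m and y of slim_lid in the frame of drawer_floor between -0.17 and 0.17 m and horizontal distance between round_lid and round_tin below 0.008 m and z of round_lid in the frame of round_tin between 0.025 and 0.0315 m and x of round_lid in the frame of drawer_floor between -0.1025 and 0.1025 m and y of round_lid in the frame of drawer_floor between -0.17 and 0.17 m and value of joint drawer below 0.008 m and ((x of square_lid in the frame of drawer_floor between -0.1025 and 0.1025 m and y of square_lid in the frame of drawer_floor between -0.17 and 0.17 m and z of square_lid in the frame of drawer_floor below 0.07 m) or not (x of square_tin in the frame of drawer_floor between -0.1025 and 0.1025 m and y of square_tin in the frame of drawer_floor between -0.17 and 0.17 m and z of square_tin in the frame of drawer_floor below 0.07 m)) and linear speed of each of square_tin, square_lid, oblong_tin, oblong_lid, slim_tin, slim_lid, round_tin, round_lid below 0.02 m/s and ((x of oblong_lid in the frame of drawer_floor between -0.1025 and 0.1025 m and y of oblong_lid in the frame of drawer_floor between -0.17 and 0.17 m and z of oblong_lid in the frame of drawer_floor below 0.07 m) or not (x of oblong_tin in the frame of drawer_floor between -0.1025 and 0.1025 m and y of oblong_tin in the frame of drawer_floor between -0.17 and 0.17 m and z of oblong_tin in the frame of drawer_floor below 0.07 m)) and ((x of slim_lid in the frame of drawer_floor between -0.1025 and 0.1025 m and y of slim_lid in the frame of drawer_floor between -0.17 and 0.17 m and z of slim_lid in the frame of drawer_floor below 0.07 m) or not (x of slim_tin in the frame of drawer_floor between -0.1025 and 0.1025 m and y of slim_tin in the frame of drawer_floor between -0.17 and 0.17 m and z of slim_tin in the frame of drawer_floor below 0.07 m)) and ((x of round_lid in the frame of drawer_floor between -0.1025 and 0.1025 m and y of round_lid in the frame of drawer_floor between -0.17 and 0.17 m and z of round_lid in the frame of drawer_floor below 0.07 m) or not (x of round_tin in the frame of drawer_floor between -0.1025 and 0.1025 m and y of round_tin in the frame of drawer_floor between -0.17 and 0.17 m and z of round_tin in the frame of drawer_floor below 0.07 m))); the robot touches nothing.
It fails at once if the drink is pushed more than 30 mm or tipped (distance of drink from where it was at the start of the episode above 0.03 m or angle between drink's own z axis and vertical above 0.4 rad).
It fails at once if the hole saw is pushed more than 30 mm or tipped (distance of hole_saw from where it was at the start of the episode above 0.03 m or angle between hole_saw's own z axis and vertical above 0.4 rad).
It fails at once if the magnet block is pushed more than 30 mm or tipped (distance of magnet_block from where it was at the start of the episode above 0.03 m or angle between magnet_block's own z axis and vertical above 0.4 rad).
Of square_lid, oblong_lid, slim_lid, round_lid only 3 to 4 are there at a start; the rules pass over those that are not, and their reading is None.
At some moment in a run one of square_tin, oblong_tin, slim_tin, round_tin, square_lid, oblong_lid, slim_lid, round_lid may be knocked a few centimetres aside while the robot is not near it.
Once in a run the grip may slacken for a moment while it holds something.
It also fails if it takes over 210 s, if anything falls off the work surface, if the arm or the gripper's body presses on something with over 40 N, if the wrist force passes 120 N, or if a joint passes its speed limit or range.

## Robot

A 6-joint arm with a two-finger parallel gripper is mounted at the origin on the work surface. World frame = base frame: x ahead of the robot, y to its left, z up, the work surface at z = 0. Lengths are in m, angles in degrees, forces in N, time in s.
With the tool pointing down it reaches from about 0.35 to 0.875 m from the base axis. Payload 4.2 kg.
Tool frame: the origin (TCP) lies on the centre line of the jaws, within the pads' length; the fingertips stand r.tip_extent ahead of it and the grasp point (between the pads) lies 11 mm behind it (r.tip_extent is the distance from the TCP to the fingertips, in m); z points along the fingers, y is the line along which they close (so a half turn about z gives the same grasp; the last joint's range is limited). The gripper opens to 87 mm and grips with 3 to 60 N. Pads are 19 mm wide; open, the fingers measure 117 mm over their backs; the gripper's body (75 mm by 190 mm) begins 51 mm behind the grasp point.
Start: joints at [-59.782, 22.042, 0.453, 0, -68.411, -14.817], TCP at [0.166, -0.603, 0.231] pointing down, gripper open.
Joint ranges: [-179.83, 179.83], [-69.29, 118.12], [-61.27, 80.66], [-181.25, 117.63], [-171.15, -9.14], [-177.46, 177.46]. Speed limits (degrees/s): [159.86, 159.86, 180, 180, 180, 180].

## Interface

Orientations are given as a 3x3 rotation matrix whose columns are the frame's x, y, z axes.
In Python, from station import r gives the robot as it stands.
- The arm moves only by the shell command python3 -m jog 'ROWS'. ROWS is text: rows parted by semicolons, each of 5 numbers parted by spaces: the opening, from 0 (shut) to 1 (fully open), then the shift along the world's x, y, z in mm, then the turn about the world's z in degrees. In form: hand dx dy dz roll; .... A call has 1 to 5 rows; each row shifts and turns the commanded pose from where the row before left it; what a row does not reach is not made up. A row lasts 1/8 s, in which the tool goes at most 62.5 mm and 10.7 degrees, less where a joint would pass 70% of its speed; a pose out of reach is approached as far as the arm can. A call is refused whole if a number of a shift passes 62.5 or a number of a turn 10.7, either way. A call with a gripper value outside its range is refused whole. The fingers move at their own pace and stop on an object; the grip force is fixed at half the most. Time passes only in rows, so rows that do not move let the fingers close. It gives the time, the measured TCP pose, the force, the opening and the grip force at its end, in the units of the state.
- r.sense(): the state, without advancing time (a new reading comes with each control period).
- r.capture(name): name is "scene" or "top" or "wrist"; returns a dict with "pixels" (480x640x3 uint8, red, green, blue), "fovy" (degrees; the focal length in pixels is half the picture's height over the tangent of half this angle, whatever the lens; pixels are square), "cx", "cy" (the principal point, pixels), "origin" and "orientation" of the camera in the world; the wrist camera has in their place "T_tool_cam" (4x4, takes a point from camera to tool coordinates, whose origin is the TCP and whose axes are the flange's). Camera axes: x right, y down, z forward; pixel columns grow to the right and rows downward; lengths in m; the calibration is good to about 2 mm. A picture is of the moment at which its call begins: read the wrist's pose just before it. There is no depth.
- r.finish_job(): hands the job in; it is judged then, once.
The state is a dict: "time_s": time; "joints": joint angles; "joint_velocities": joint speeds; "effort": joint torques, N m; "tcp_pos": TCP position; "ee_rot": TCP orientation; "wrist_force": force on the tool from outside, world axes, zero at the start; "moment": the same for the moment, N m; "gripper_width": opening from 0.0 (shut) to 1.0 (fully open); "gripper_force": force on a finger pad.
Only numpy, scipy, OpenCV 4.12 (cv2) and the standard library are available. Lean on these libraries where they do the work, as an engineer would, in place of code of your own. Each camera call takes 0.05 s, during which the arm holds its last target. There are 200 camera calls.

## Working session

There is one attempt and no reset: what is moved stays moved. The work goes in short steps, Python scripts to look and compute and a shell command to move; the robot and the scene stay as the last step left them, time stands still between calls to the robot, and variables do not carry over. Pictures are saved under pics/ and viewed, at most 14 in all, crops included, and the job is handed in when it is done.

```bash
ls; mkdir -p pics; cat > h.py <<'E'
from station import r
import numpy as np, cv2
def cam(n):
    s=r.sense(); c=r.capture(n)
    f=240/np.tan(np.radians(c['fovy'])/2)
    if 'T_tool_cam' in c:
        T=np.eye(4);T[:3,:3]=s['ee_rot'];T[:3,3]=s['tcp_pos'];T=T@np.array(c['T_tool_cam'])
        c['origin']=T[:3,3];c['orientation']=T[:3,:3]
    c['f']=f;c['origin']=np.array(c['origin']);c['orientation']=np.array(c['orientation'])
    return c
def save(c,n,crop=None,k=1):
    p=c['pixels']
    if crop: x0,y0,x1,y1=crop;p=p[y0:y1,x0:x1]
    cv2.imwrite('pics/'+n,cv2.resize(p[:,:,::-1],None,fx=k,fy=k,interpolation=cv2.INTER_CUBIC))
def pt(c,u,v,z):
    d=c['orientation']@np.array([(u-c['cx'])/c['f'],(v-c['cy'])/c['f'],1])
    return c['origin']+d*(z-c['origin'][2])/d[2]
def px(c,p):
    q=c['orientation'].T@(np.array(p)-c['origin']);return c['f']*q[:2]/q[2]+[c['cx'],c['cy']]
E
python3 - <<'E'
from h import *
for n in('top','scene'):
    c=cam(n);save(c,n+'0.png');print(n,c['f'],c['cx'],c['cy'],c['origin'].round(3),c['orientation'].round(3).tolist())
print(r.sense(),r.tip_extent)
E
```

```text
pics
top 467.65533319196015 322.9897085849176 240.9054502863939 [0.415 0.002 1.132] [[0.009, -0.996, 0.084], [-1.0, -0.009, 0.006], [-0.005, -0.084, -0.996]]
scene 580.0394438961235 328.7610878437572 244.08311115056776 [ 1.652 -0.288  0.939] [[0.253, 0.57, -0.782], [0.967, -0.135, 0.215], [0.017, -0.811, -0.585]]
{'time_s': 0.1, 'joints': array([-5.97792262e+01,  2.20861687e+01,  3.87157015e-01, -2.43549873e-02,
       -6.84106248e+01, -1.48149194e+01]), 'joint_velocities': array([-0.13299189, -0.06101428,  0.11116686,  0.06227521, -0.03630694,
        0.03987501]), 'effort': array([ 3.74866268e-04, -3.91689992e+01,  1.87934965e+01,  4.23188299e+00,
        1.34521487e-02, -6.91661307e-05]), 'tcp_pos': array([ 0.165891  , -0.6020408 ,  0.22957035]), 'ee_rot': array([[-9.64109871e-01, -2.65502864e-01, -6.21585221e-04],
       [-2.65503570e-01,  9.64108097e-01,  1.85237211e-03],
       [ 1.07465244e-04,  1.95092333e-03, -9.99998091e-01]]), 'wrist_force': array([-0.089202  , -0.21928472,  0.3651316 ]), 'moment': array([-0.00992732, -0.02459316,  0.02227759]), 'gripper_force': 0.0, 'gripper_width': 0.9979541968898424} 0.008
```

View pics/top0.png

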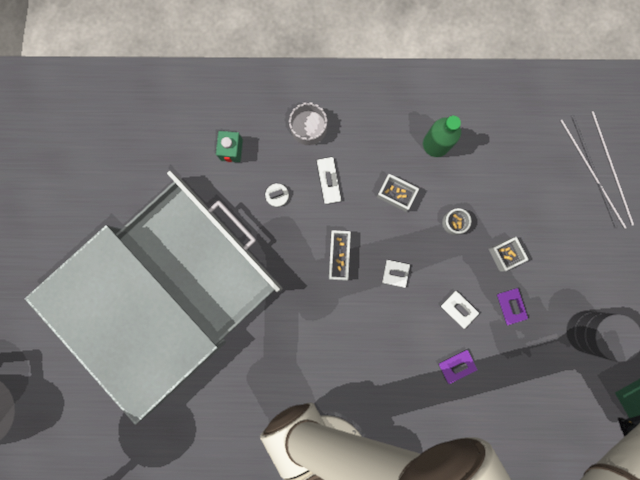

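View pics/scene0.png

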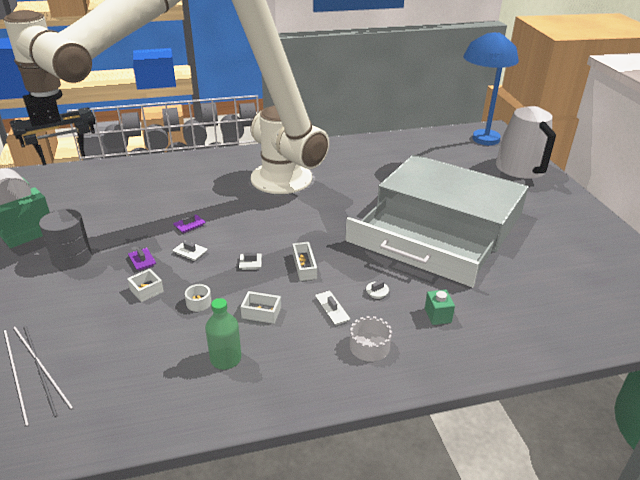

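The top view shows four white lids: round (277,195), slim (329,180), square (397,273) and oblong (460,309). The purple plates at (512,306) and (458,366) are the look-alikes to ignore. The tins are slim (340,255), oblong (398,192), round (458,221) and square (510,253). The drawer front runs (170,175)–(280,290), and the bystanders are at (228,145), (308,122) and (440,140). Next I'll measure them and check a crop.

```bash
cat > meas.py <<'E'
from h import *
def mask(c,T=150):
    h=cv2.cvtColor(c['pixels'],cv2.COLOR_RGB2HSV)
    return ((h[:,:,2]>T)&(h[:,:,1]<60)).astype(np.uint8)
def blob(c,u,v,z,R=34,T=150):
    """largest bright blob near pixel -> hull mapped to plane z, minAreaRect there"""
    m=mask(c,T);w=np.zeros_like(m);w[max(0,v-R):v+R,max(0,u-R):u+R]=1;m=m*w
    k,_=cv2.findContours(m,cv2.RETR_EXTERNAL,cv2.CHAIN_APPROX_NONE)
    k=max(k,key=cv2.contourArea).reshape(-1,2)
    P=np.array([pt(c,a,b,z)[:2] for a,b in k])*1000
    (cx,cy),(a,b),t=cv2.minAreaRect(P.astype(np.float32))
    if a<b: a,b=b,a;t+=90
    return cx,cy,a,b,(t+90)%180-90
def show(c,items,**k):
    for n,(u,v,z) in items.items(): print(n,np.round(blob(c,u,v,z,**k),1))
E
python3 - <<'E'
from meas import *
c=cam('top')
T=dict(slim_t=(340,255,.036),obl_t=(398,192,.036),rnd_t=(458,221,.036),sq_t=(510,253,.036),
 rnd_l=(277,195,.013),slim_l=(329,180,.013),sq_l=(397,273,.013),obl_l=(460,309,.013))
for th in(130,170): print(th);show(c,T,T=th,R=30)
for n,(u,v,z) in dict(unitFL=(107,228,.093),unitFR=(216,347,.093),pan1=(170,174,.08),pan2=(281,290,.08),handA=(212,205,.055),handB=(251,247,.055),mag=(228,145,.05),saw=(308,122,.05),bottle=(453,123,.16)).items(): print(n,(pt(c,u,v,z)*1000).round())
p=c['pixels'][150:340,250:550]
cv2.imwrite('pics/crop1.png',cv2.resize(p[:,:,::-1],(800,507),interpolation=cv2.INTER_CUBIC))
E
```

```text
130
slim_t [475.2 -30.  116.3  46.7  -2.8]
obl_t [ 627.  -168.3   81.5   59.3   63.5]
rnd_t [ 558.5 -305.6   63.6   59.6   89.3]
sq_t [ 479.9 -425.9   72.1   62.1  -63.3]
rnd_l [620.4 122.9  56.7  55.4 -44. ]
slim_l [658.   -3.1 111.8  42.1  10.7]
sq_l [ 433.  -165.3   57.9   57.5   79.2]
obl_l [ 349.2 -316.1   78.8   54.1   45.1]
170
slim_t [475.4 -29.9 114.6  45.   -2.7]
obl_t [ 627.1 -168.    80.2   57.1   63.4]
rnd_t [ 559.5 -309.1   57.2   56.5   -0.7]
sq_t [ 482.  -430.2   60.9   60.   -63.2]
rnd_l [621.  123.5  54.8  53.4  14.7]
slim_l [657.8  -3.2 110.5  41.   10.7]
sq_l [ 433.2 -165.4   57.    56.5  -10.8]
obl_l [ 349.8 -316.5   75.8   52.2   45.1]
unitFL [527. 492.  93.]
unitFR [267. 240.  93.]
pan1 [654. 360.  80.]
pan2 [392. 101.  80.]
handA [587. 268.  55.]
handB [490. 175.  55.]
mag [732. 235.  50.]
saw [789.  47.  50.]
bottle [ 751. -266.  160.]
```

View pics/crop1.png

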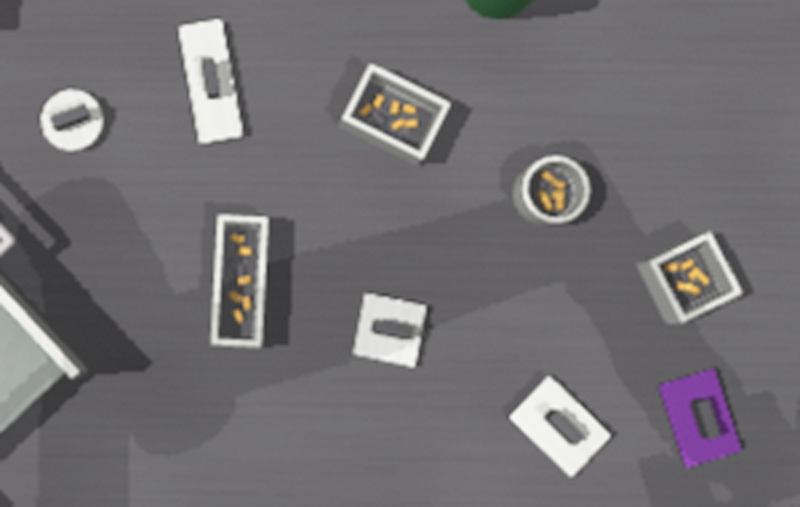

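Check: the rectangle sizes match the given tins and lids, so all four lids are present and the purple ones are decoys. I'll fit the drawer panel and start the first move, to over the square tin.

```bash
python3 - <<'E'
from meas import *
c=cam('top')
m=mask(c,215);w=np.zeros_like(m);cv2.line(w,(171,175),(281,290),1,13);m*=w
v,u=np.nonzero(m);P=np.array([pt(c,a,b,.08)[:2] for a,b in zip(u,v)])*1000
print('panel',np.round(cv2.minAreaRect(P.astype(np.float32)),1) if 0 else cv2.minAreaRect(P.astype(np.float32)),len(P))
from numpy.linalg import svd
print(P.mean(0),svd(P-P.mean(0))[2][0], (svd(P-P.mean(0))[2]@(P-P.mean(0)).T).min(1),(svd(P-P.mean(0))[2]@(P-P.mean(0)).T).max(1))
g=cv2.cvtColor(c['pixels'],cv2.COLOR_RGB2GRAY)
# bars: dark pixels within lids
for n,(u0,v0) in dict(r=(277,195),s=(397,273),o=(460,309),sl=(329,180)).items():
    k=10;s=g[v0-k:v0+k,u0-k:u0+k]<110;v,u=np.nonzero(s)
    Q=np.array([pt(c,a+u0-k,b+v0-k,.033)[:2] for a,b in zip(u,v)])*1000;print(n,cv2.minAreaRect(Q.astype(np.float32)))
E
python3 -m jog '1 53 29 0 2.3; 1 53 29 0 2.3; 1 53 29 0 2.3; 1 53 29 0 2.3; 1 53 29 0 2.2' && python3 -m jog '1 50.6 27 0 0; 1 0 0 0 0; 1 0 0 0 0'
```

```text
panel ((531.3860473632812, 231.3680419921875), (368.2303771972656, 24.292861938476562), 43.84660720825195) 605
[525.41341766 236.26908901] [-0.72196714 -0.69192734] [-185.03075693   -4.4179521 ] [183.20059506  19.89001939]
r ((617.2963256835938, 120.1986083984375), (46.05522155761719, 45.2799186706543), 0.9179034233093262)
s ((433.44769287109375, -165.22010803222656), (33.41461181640625, 10.56580638885498), 79.20484924316406)
o ((355.0733947753906, -320.984130859375), (30.669374465942383, 36.70295715332031), 26.699016571044922)
sl ((654.9495239257812, -5.461437225341797), (31.099451065063477, 54.20854187011719), 21.291473388671875)
time_s: 0.82
tcp_pos: [0.4325, -0.4563, 0.2305]
ee_rot: [[-0.892, -0.452, -0.0], [-0.452, 0.892, 0.0], [0.0, 0.0, -1.0]]
wrist_force: [0.2, -0.1, -0.0]
gripper_width: 0.998
gripper_force: 0.0
time_s: 1.2
tcp_pos: [0.4814, -0.4303, 0.2301]
ee_rot: [[-0.892, -0.451, -0.001], [-0.451, 0.892, 0.001], [0.001, 0.001, -1.0]]
wrist_force: [-0.4, -0.3, 0.3]
gripper_width: 1.0
gripper_force: 0.0
```

```bash
python3 - <<'E'
from meas import *
c=cam('wrist');save(c,'w1.png')
print(c['f'],c['origin'],px(c,[.482,-.430,.036]),px(c,[.48,-.43,0.0]))
E
```

```text
357.6197461371382 [ 0.41961463 -0.46070976  0.38420962] [322.33085194 218.8424889 ] [323.2205262  210.73395347]
```

View pics/w1.png

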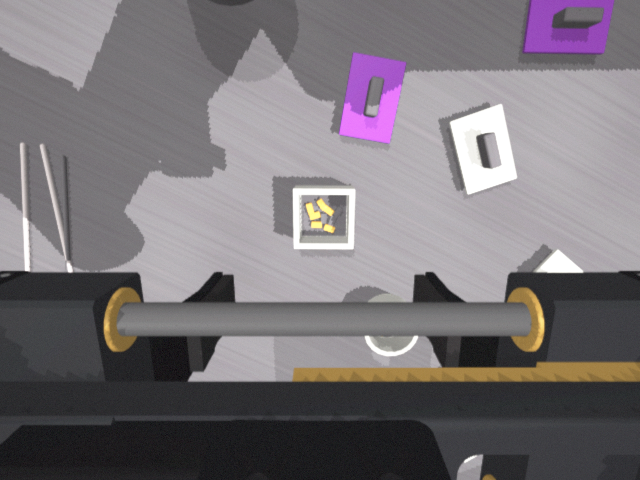

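The wrist view shows the square tin at (324,217), against (322,219) predicted from the top camera, so they agree to about 1 mm and the tin is edge-aligned. I'll grasp it.

```bash
python3 - <<'E'
from meas import *
c=cam('wrist');print(np.round(blob(c,324,217,.036,R=40,T=200),1), np.round(blob(c,324,217,.036,R=40,T=225),1))
E
python3 -m jog '1 0 0 -54 0; 1 0 0 -54 0; 1 0 0 -54 0; 1 0 0 -40 0; 1 0 0 -13 0' && python3 -m jog '0.5 0 0 0 0; 0.5 0 0 0 0; 0.5 0 0 0 0; 0.5 0 0 0 0'
```

```text
[ 481.7 -429.    62.    60.6  -63.3] [ 481.6 -428.8   60.8   60.6  -63.3]
time_s: 1.92
tcp_pos: [0.479, -0.4306, 0.0131]
ee_rot: [[-0.894, -0.449, -0.004], [-0.449, 0.894, 0.003], [0.003, 0.004, -1.0]]
wrist_force: [0.3, -0.2, -0.3]
gripper_width: 1.003
gripper_force: 0.0
time_s: 2.42
tcp_pos: [0.4821, -0.4307, 0.0172]
ee_rot: [[-0.892, -0.451, 0.002], [-0.451, 0.892, -0.001], [-0.001, -0.002, -1.0]]
wrist_force: [-1.3, 1.7, 4.5]
gripper_width: 0.689
gripper_force: 30.0
```

```bash
python3 -m jog '0.5 0 0 40 0; 0.5 0 0 50 0; 0.5 0 0 50 0; 0.5 0 0 43 0' && python3 -m jog '0.5 -8.5 58 0 -10.4; 0.5 -8.5 58 0 -10.4; 0.5 -8.5 58 0 -10.4; 0.5 -8.5 58 0 -10.4; 0.5 -8.5 58 0 -10.4' && python3 -m jog '0.5 -8.5 58 0 -10.4; 0.5 -8.5 58 0 -10.4; 0.5 -8.5 58 0 0; 0.5 -8.5 58 0 0; 0.5 -8.5 58 0 0' && python3 -m jog '0.5 -8.5 56 0 0; 0.5 0 0 0 0; 0.5 0 0 0 0' ; python3 - <<'E'
from h import *
c=cam('wrist');save(c,'w2.png');np.save('w2.npy',c,allow_pickle=True)
E
```

```text
time_s: 2.92
tcp_pos: [0.4814, -0.4302, 0.2003]
ee_rot: [[-0.893, -0.451, 0.001], [-0.451, 0.893, 0.0], [-0.001, -0.0, -1.0]]
wrist_force: [1.0, -0.5, -2.2]
gripper_width: 0.687
gripper_force: 30.0
time_s: 3.55
tcp_pos: [0.4408, -0.1513, 0.1985]
ee_rot: [[-0.919, 0.393, -0.0], [0.393, 0.919, 0.001], [0.0, 0.001, -1.0]]
wrist_force: [0.9, 0.8, -1.8]
gripper_width: 0.686
gripper_force: 30.0
time_s: 4.18
tcp_pos: [0.4017, 0.1221, 0.1989]
ee_rot: [[-0.759, 0.651, 0.0], [0.651, 0.759, 0.001], [0.0, 0.001, -1.0]]
wrist_force: [1.0, -0.2, -2.0]
gripper_width: 0.688
gripper_force: 30.0
time_s: 4.55
tcp_pos: [0.3935, 0.1762, 0.1984]
ee_rot: [[-0.76, 0.65, -0.001], [0.65, 0.76, -0.001], [0.001, -0.001, -1.0]]
wrist_force: [0.6, -0.1, -3.0]
gripper_width: 0.687
gripper_force: 30.0
```

View pics/w2.png

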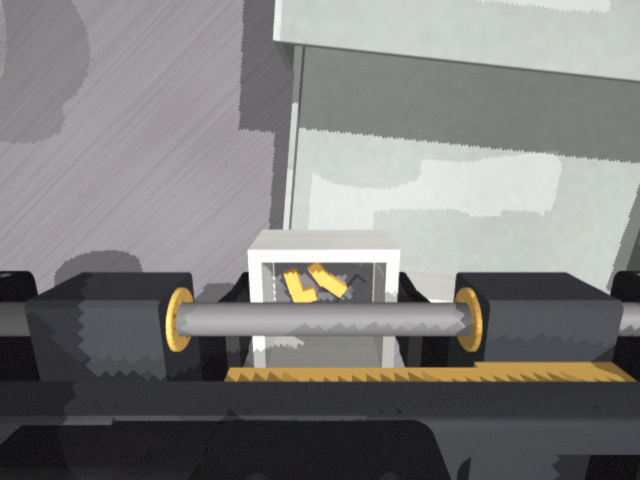

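The wrist view shows the held tin; the unit's front top edge runs (277,42)–(640,80) and the drawer's left side wall (300,60)–(291,225).

```bash
python3 - <<'E'
from h import *
c=np.load('w2.npy',allow_pickle=True).item()
a,b=pt(c,277,42,.093)*1e3,pt(c,638,80,.093)*1e3
print('unit front',a,b,np.degrees(np.arctan2(*(a-b)[1::-1])))
for z in(.04,):
  for uv in((301,60),(291,225)): print(uv,(pt(c,*uv,z)*1e3).round(1))
t=cam('top');p=t['pixels'][160:360,95:295];cv2.imwrite('pics/d.png',cv2.resize(p[:,:,::-1],(600,600),interpolation=cv2.INTER_CUBIC))
E
```

```text
unit front [270.6540014  242.01484674  93.        ] [445.37398212 410.51221749  93.        ] -136.0386719393437
(301, 60) [278.3 251.9  40. ]
(291, 225) [373.4 155.9  40. ]
```

View pics/d.png

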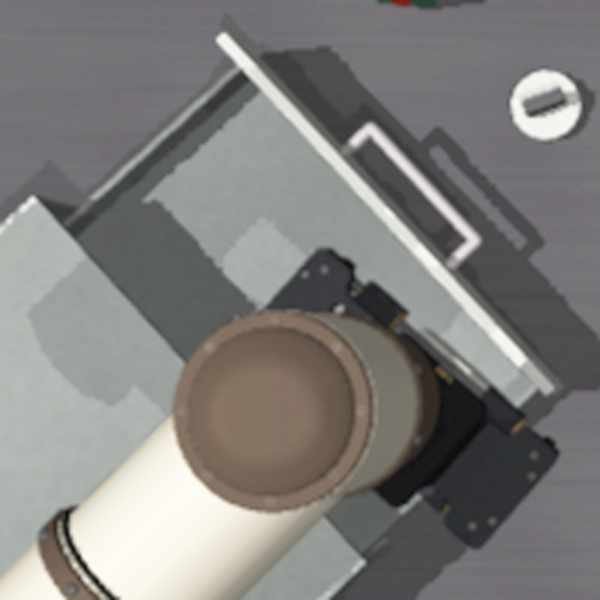

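```bash
python3 -m jog '0.5 0 16.5 0 -2.7; 0.5 -0.5 16.2 0 -2.7; 0.5 0 0 0 0; 0.5 0 0 0 0' && python3 -m jog '0.5 0 0 -40 0; 0.5 0 0 -40 0; 0.5 0 0 -30 0; 0.5 0 0 0 0; 0.5 0 0 0 0'; python3 - <<'E'
from h import *
c=cam('wrist');save(c,'w3.png');np.save('w3.npy',c,allow_pickle=True)
E
```

```text
time_s: 5.15
tcp_pos: [0.4103, 0.1919, 0.1975]
ee_rot: [[-0.713, 0.7, -0.025], [0.7, 0.714, 0.026], [0.036, 0.001, -0.999]]
wrist_force: [-0.3, 0.3, -2.1]
gripper_width: 0.688
gripper_force: 30.0
time_s: 5.78
tcp_pos: [0.4111, 0.1929, 0.089]
ee_rot: [[-0.715, 0.699, -0.023], [0.699, 0.715, 0.028], [0.036, 0.004, -0.999]]
wrist_force: [-0.4, 0.2, -3.0]
gripper_width: 0.689
gripper_force: 30.0
```

View pics/w3.png

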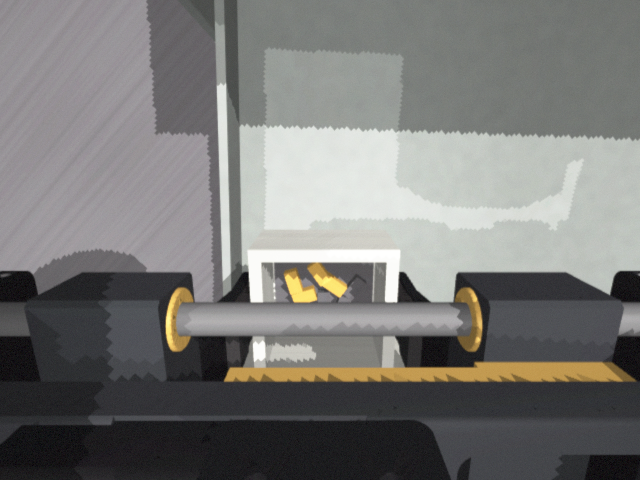

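```bash
python3 - <<'E'
from h import *
s=r.sense();print(s['joints'].round(1),s['tcp_pos'])
c=np.load('w3.npy',allow_pickle=True).item()
for uv in((218,130),(228,130),(240,130),(212,230),(222,230),(236,230)): 
  for z in (.04,.01):
    p=pt(c,*uv,z)*1e3;d=p[:2]-[401,367.6]; print(uv,z,p.round(0),'dr',np.round([d@[-.6943,.7197],d@[-.7197,-.6943]],1))
E
```

```text
[  44.3   15.4  -32.2   -3.1  -42.1 -176.4] [0.41124374 0.19315012 0.08930125]
(218, 130) 0.04 [314. 208.  40.] dr [-54.  173.6]
(218, 130) 0.01 [306. 204.  10.] dr [-51.8 181.9]
(228, 130) 0.04 [317. 212.  40.] dr [-53.8 168.1]
(228, 130) 0.01 [310. 208.  10.] dr [-51.7 175.7]
(240, 130) 0.04 [322. 217.  40.] dr [-53.6 161.5]
(240, 130) 0.01 [316. 214.  10.] dr [-51.4 168.1]
(212, 230) 0.04 [349. 164.  40.] dr [-110.1  179.1]
(212, 230) 0.01 [346. 153.  10.] dr [-116.2  188.2]
(222, 230) 0.04 [353. 168.  40.] dr [-110.   173.2]
(222, 230) 0.01 [351. 158.  10.] dr [-116.   181.6]
(236, 230) 0.04 [358. 174.  40.] dr [-109.7  165.1]
(236, 230) 0.01 [357. 165.  10.] dr [-115.8  172.2]
```

J6 sits at its -177° limit, so I'll turn the tool the other half turn (+180°).

```bash
python3 -m jog '0.5 0 0 40 0; 0.5 0 0 40 0; 0.5 0 0 0 10.7; 0.5 0 0 0 10.7; 0.5 0 0 0 10.7' >/dev/null&& python3 -m jog '0.5 0 0 0 10.7; 0.5 0 0 0 10.7; 0.5 0 0 0 10.7; 0.5 0 0 0 10.7; 0.5 0 0 0 10.7' >/dev/null && python3 -m jog '0.5 0 0 0 10.7; 0.5 0 0 0 10.7; 0.5 0 0 0 10.7; 0.5 0 0 0 10.7; 0.5 0 0 0 10.7' && python3 -m jog '0.5 0 0 0 10.7; 0.5 0 0 0 10.7; 0.5 0 0 0 10.7; 0.5 0 0 0 7.2; 0.5 0 0 0 0'
python3 -c "
from h import *
print(r.sense()['joints'].round(1))"
```

```text
time_s: 7.7
tcp_pos: [0.4107, 0.1927, 0.1695]
ee_rot: [[0.088, -0.996, 0.004], [-0.996, -0.088, -0.034], [0.034, -0.001, -0.999]]
wrist_force: [0.9, -0.5, -3.7]
gripper_width: 0.693
gripper_force: 30.0
time_s: 8.32
tcp_pos: [0.4105, 0.1926, 0.1693]
ee_rot: [[0.693, -0.72, 0.026], [-0.72, -0.694, -0.025], [0.036, -0.001, -0.999]]
wrist_force: [0.2, 0.2, -2.3]
gripper_width: 0.688
gripper_force: 30.0
[ 47.2   8.4 -29.3   2.6 -52.4  -4.9]
```

```bash
python3 -m jog '0.5 -17.5 16.3 0 0; 0.5 0 0 -50 0; 0.5 0 0 -50 0; 0.5 0 0 -20 0; 0.5 0 0 0 0' && python3 -m jog '0.5 0 0 -10 0; 0.5 0 0 -10.5 0; 0.5 0 0 0 0; 0.5 0 0 0 0'
```

```text
time_s: 8.95
tcp_pos: [0.3925, 0.2082, 0.0472]
ee_rot: [[0.693, -0.72, 0.022], [-0.72, -0.694, -0.03], [0.037, 0.004, -0.999]]
wrist_force: [-0.1, 0.2, -2.6]
gripper_width: 0.69
gripper_force: 30.0
time_s: 9.45
tcp_pos: [0.3927, 0.2085, 0.0274]
ee_rot: [[0.694, -0.719, 0.024], [-0.719, -0.695, -0.028], [0.036, 0.002, -0.999]]
wrist_force: [0.2, 0.6, -2.9]
gripper_width: 0.689
gripper_force: 30.0
```

```bash
python3 -m jog '0.77 0 0 0 0; 0.77 0 0 0 0; 0.77 0 0 0 0; 0.77 0 0 15 0; 0.77 0 0 20 0' && python3 -m jog '0.77 0 0 40 0; 1 0 0 50 0; 1 0 0 40 0; 1 16.6 -51.6 0 0; 1 16.6 -51.6 0 0' && python3 -m jog '1 16.6 -51.6 0 0; 1 16.6 -51.6 0 0; 1 16.6 -51.6 0 0; 1 16.6 -51.6 0 0; 1 16.6 -51.6 0 0' && python3 -m jog '1 16.6 -51.6 0 0; 1 16.6 -51.6 0 0; 1 16.6 -51.6 0 0; 1 0 0 0 0; 1 0 0 0 0'; python3 - <<'E'
from meas import *
t=cam('top');m=t['pixels'];cv2.imwrite('pics/d2.png',cv2.resize(m[160:360,95:295][:,:,::-1],(600,600),interpolation=cv2.INTER_CUBIC))
c=cam('wrist');u,v=px(c,[.559,-.307,.036]);print(u,v)
for T in(180,200,225):print(np.round(blob(c,int(u),int(v),.036,R=45,T=T),1))
cv2.imwrite('pics/w4.png',c['pixels'][:,:,::-1])
E
```

```text
time_s: 10.07
tcp_pos: [0.3925, 0.2083, 0.0624]
ee_rot: [[0.694, -0.719, 0.023], [-0.719, -0.695, -0.029], [0.036, 0.003, -0.999]]
wrist_force: [0.1, -0.1, -0.7]
gripper_width: 0.768
gripper_force: 0.0
time_s: 10.7
tcp_pos: [0.4263, 0.1048, 0.1932]
ee_rot: [[0.696, -0.718, 0.026], [-0.717, -0.696, -0.026], [0.037, -0.0, -0.999]]
wrist_force: [0.2, 0.6, -0.1]
gripper_width: 0.989
gripper_force: 0.0
time_s: 11.32
tcp_pos: [0.5092, -0.1544, 0.1924]
ee_rot: [[0.694, -0.719, 0.024], [-0.719, -0.695, -0.027], [0.037, 0.002, -0.999]]
wrist_force: [1.5, -0.1, -0.0]
gripper_width: 0.999
gripper_force: 0.0
time_s: 11.95
tcp_pos: [0.5582, -0.3072, 0.1917]
ee_rot: [[0.694, -0.72, 0.023], [-0.719, -0.694, -0.027], [0.035, 0.002, -0.999]]
wrist_force: [-0.3, -0.0, 0.1]
gripper_width: 1.001
gripper_force: 0.0
323.7903888573834 231.0969651285158
[ 556.4 -302.7   81.5   72.2   44. ]
[ 559.  -307.7   60.1   59.2  -26.9]
[ 558.8 -308.3   58.9   58.9  -46. ]
```

View pics/d2.png

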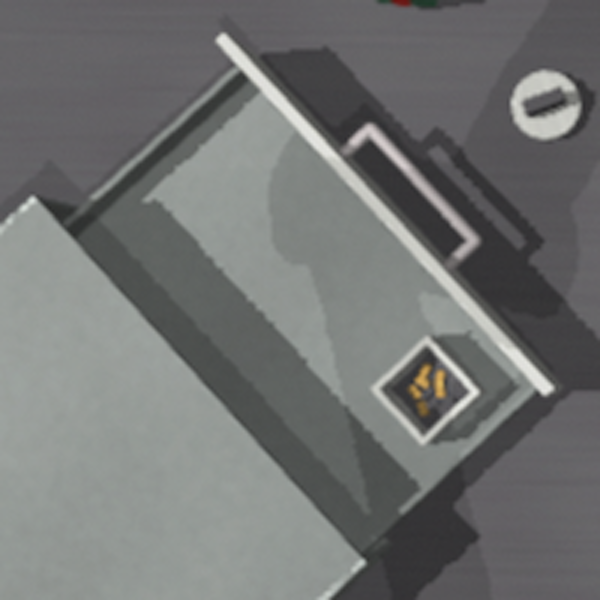

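The crop shows the square tin standing at (428,388), aligned and clear of the walls. Next is the round tin.

```bash
python3 -m jog '1 0.6 -0.6 -50 0; 1 0 0 -50 0; 1 0 0 -50 0; 1 0 0 -26 0; 1 0 0 0 0' && python3 -m jog '0.5 0 0 0 0; 0.5 0 0 0 0; 0.5 0 0 0 0; 0.5 0 0 0 0' && python3 -m jog '0.5 0 0 30 0; 0.5 0 0 50 0; 0.5 0 0 55 0; 0.5 0 0 40 0; 0.5 0 56 0 0' && python3 -m jog '0.5 0 56 0 0; 0.5 0 56 0 0; 0.5 0 56 0 0; 0.5 0 56 0 0; 0.5 0 56 0 0' && python3 -m jog '0.5 0 56 0 0; 0.5 0 56 0 0; 0.5 0 56 0 0; 0.5 0 56 0 0; 0.5 0 56 0 0' && python3 -m jog '0.5 0 56 0 0; 0.5 0 5 0 0; 0.5 0 0 0 0; 0.5 0 0 0 0' 
```

```text
time_s: 12.68
tcp_pos: [0.5579, -0.3063, 0.0146]
ee_rot: [[0.696, -0.718, 0.019], [-0.718, -0.696, -0.026], [0.032, 0.004, -0.999]]
wrist_force: [-1.2, 0.2, -0.5]
gripper_width: 0.999
gripper_force: 0.0
time_s: 13.18
tcp_pos: [0.5596, -0.3082, 0.0175]
ee_rot: [[0.695, -0.719, 0.025], [-0.718, -0.695, -0.028], [0.037, 0.002, -0.999]]
wrist_force: [-1.5, 1.7, 4.5]
gripper_width: 0.685
gripper_force: 30.0
time_s: 13.8
tcp_pos: [0.5614, -0.2543, 0.1952]
ee_rot: [[0.691, -0.723, 0.032], [-0.722, -0.691, -0.03], [0.044, -0.003, -0.999]]
wrist_force: [1.3, 0.6, -3.4]
gripper_width: 0.681
gripper_force: 30.0
time_s: 14.42
tcp_pos: [0.5586, 0.0298, 0.1909]
ee_rot: [[0.694, -0.719, 0.023], [-0.719, -0.694, -0.027], [0.036, 0.002, -0.999]]
wrist_force: [1.0, -0.4, -1.8]
gripper_width: 0.685
gripper_force: 30.0
time_s: 15.05
tcp_pos: [0.5587, 0.3096, 0.1907]
ee_rot: [[0.694, -0.719, 0.023], [-0.719, -0.695, -0.028], [0.036, 0.003, -0.999]]
wrist_force: [0.6, -0.1, -1.2]
gripper_width: 0.682
gripper_force: 30.0
time_s: 15.55
tcp_pos: [0.5593, 0.3676, 0.1911]
ee_rot: [[0.693, -0.72, 0.023], [-0.72, -0.694, -0.028], [0.036, 0.003, -0.999]]
wrist_force: [0.1, 0.1, -2.5]
gripper_width: 0.684
gripper_force: 30.0
```

```bash
python3 -m jog '0.5 0.7 2.3 0 0; 0.5 0 0 -50 0; 0.5 0 0 -50 0; 0.5 0 0 -40 0; 0.5 0 0 0 0' && python3 -m jog '0.5 0 0 -13 0; 0.5 0 0 -10 0; 0.5 0 0 0 0; 0.5 0 0 0 0' && python3 -m jog '0.77 0 0 0 0; 0.77 0 0 0 0; 0.77 0 0 0 0; 0.77 0 0 15 0; 0.77 0 0 20 0' && python3 -m jog '0.77 0 0 40 0; 1 0 0 50 0; 1 0 0 40 0; 1 6.7 -53.8 0 -10; 1 6.7 -53.8 0 -10' && python3 -m jog '1 6.7 -53.8 0 -10; 1 6.7 -53.8 0 -10; 1 6.7 -53.8 0 -10; 1 6.7 -53.8 0 -10; 1 6.7 -53.8 0 -10.5' && python3 -m jog '1 6.7 -53.8 0 0; 1 6.7 -53.8 0 0; 1 6.7 -53.8 0 0; 1 0 0 0 0; 1 0 0 0 0'; python3 - <<'E'
from meas import *
c=cam('wrist');u,v=px(c,[.627,-.168,.036]);print(u,v)
for T in(200,225):print(np.round(blob(c,int(u),int(v),.036,R=55,T=T),1))
t=cam('top')
show(t,dict(slim_t=(340,255,.036),rnd_l=(277,195,.013),slim_l=(329,180,.013),sq_l=(397,273,.013),obl_l=(460,309,.013)),T=165,R=30)
cv2.imwrite('pics/w5.png',c['pixels'][:,:,::-1])
E
```

```text
time_s: 16.18
tcp_pos: [0.5584, 0.3686, 0.0478]
ee_rot: [[0.693, -0.72, 0.018], [-0.72, -0.694, -0.033], [0.036, 0.01, -0.999]]
wrist_force: [-0.5, -0.1, -0.8]
gripper_width: 0.687
gripper_force: 30.0
time_s: 16.68
tcp_pos: [0.5605, 0.3717, 0.0291]
ee_rot: [[0.695, -0.719, 0.025], [-0.719, -0.695, -0.027], [0.036, 0.001, -0.999]]
wrist_force: [-0.2, 0.0, -2.1]
gripper_width: 0.685
gripper_force: 30.0
time_s: 17.3
tcp_pos: [0.5601, 0.3713, 0.0642]
ee_rot: [[0.695, -0.719, 0.024], [-0.718, -0.695, -0.028], [0.037, 0.002, -0.999]]
wrist_force: [0.4, -0.2, 0.3]
gripper_width: 0.773
gripper_force: 0.0
time_s: 17.92
tcp_pos: [0.5736, 0.2632, 0.1954]
ee_rot: [[0.403, -0.915, 0.015], [-0.915, -0.403, -0.032], [0.036, -0.001, -0.999]]
wrist_force: [-0.1, -0.2, -0.5]
gripper_width: 0.995
gripper_force: 0.0
time_s: 18.55
tcp_pos: [0.6072, -0.007, 0.1949]
ee_rot: [[-0.451, -0.893, -0.016], [-0.892, 0.451, -0.031], [0.035, 0.0, -0.999]]
wrist_force: [1.1, 0.0, -0.1]
gripper_width: 0.997
gripper_force: 0.0
time_s: 19.18
tcp_pos: [0.627, -0.1667, 0.194]
ee_rot: [[-0.446, -0.895, -0.017], [-0.894, 0.446, -0.032], [0.036, 0.001, -0.999]]
wrist_force: [-0.5, -0.5, -0.9]
gripper_width: 0.998
gripper_force: 0.0
322.06005626939174 230.18351318020657
[ 627.5 -166.6   81.3   57.5   63.4]
[ 627.8 -166.3   80.5   56.8   63.4]
slim_t [481.7 -13.9 127.2 105.3   0.7]
rnd_l [621.8  66.5 144.6  31.3   0.7]
slim_l [659.2   7.8 146.  121.    0.8]
sq_l [ 433.3 -165.5   56.9   56.8  -11.3]
obl_l [ 356.7 -308.5   54.6   50.7   45. ]
```

```bash
python3 -m jog '1 0.3 -0.3 -50 0; 1 0 0 -50 0; 1 0 0 -50 0; 1 0 0 -28 0; 1 0 0 0 0' && python3 -m jog '0.4 0 0 0 0; 0.4 0 0 0 0; 0.4 0 0 0 0; 0.4 0 0 0 0' && python3 -m jog '0.4 0 0 30 0; 0.4 0 0 50 0; 0.4 0 0 55 0; 0.4 0 0 40 0; 0.4 -19.5 48.1 0 10' && python3 -m jog '0.4 -19.5 48.1 0 10; 0.4 -19.5 48.1 0 10; 0.4 -19.5 48.1 0 10; 0.4 -19.5 48.1 0 10; 0.4 -19.5 48.1 0 10' && python3 -m jog '0.4 -19.5 48.1 0 10.5; 0.4 -19.5 48.1 0 0; 0.4 -19.5 48.1 0 0; 0.4 0 0 0 0; 0.4 0 0 0 0'
```

```text
time_s: 19.9
tcp_pos: [0.6258, -0.1655, 0.0132]
ee_rot: [[-0.444, -0.896, -0.023], [-0.895, 0.444, -0.031], [0.039, 0.007, -0.999]]
wrist_force: [0.2, 0.5, 1.1]
gripper_width: 1.002
gripper_force: 0.0
time_s: 20.4
tcp_pos: [0.6279, -0.1671, 0.0162]
ee_rot: [[-0.446, -0.895, -0.016], [-0.894, 0.446, -0.032], [0.036, 0.0, -0.999]]
wrist_force: [-0.8, 1.4, 4.0]
gripper_width: 0.642
gripper_force: 30.0
time_s: 21.02
tcp_pos: [0.6105, -0.1206, 0.1939]
ee_rot: [[-0.283, -0.959, -0.003], [-0.958, 0.283, -0.035], [0.034, -0.007, -0.999]]
wrist_force: [-0.4, 2.3, -4.5]
gripper_width: 0.64
gripper_force: 30.0
time_s: 21.65
tcp_pos: [0.5089, 0.1228, 0.1899]
ee_rot: [[0.556, -0.831, 0.018], [-0.83, -0.556, -0.031], [0.036, 0.003, -0.999]]
wrist_force: [0.7, -0.5, -2.6]
gripper_width: 0.641
gripper_force: 30.0
time_s: 22.28
tcp_pos: [0.4513, 0.2654, 0.1898]
ee_rot: [[0.695, -0.719, 0.022], [-0.719, -0.695, -0.028], [0.036, 0.004, -0.999]]
wrist_force: [0.2, -0.4, -2.3]
gripper_width: 0.644
gripper_force: 30.0
```

```bash
python3 -m jog '0.4 0.6 0.4 0 0; 0.4 0 0 -50 0; 0.4 0 0 -50 0; 0.4 0 0 -40 0; 0.4 0 0 0 0' && python3 -m jog '0.4 0 0 -12 0; 0.4 0 0 -9.5 0; 0.4 0 0 0 0; 0.4 0 0 0 0' && python3 -m jog '0.72 0 0 0 0; 0.72 0 0 0 0; 0.72 0 0 0 0; 0.72 0 0 15 0; 0.72 0 0 20 0' && python3 -m jog '0.72 0 0 40 0; 1 0 0 50 0; 1 0 0 40 0; 1 3.9 -49.3 0 8.7; 1 3.9 -49.3 0 8.7' && python3 -m jog '1 3.9 -49.3 0 8.7; 1 3.9 -49.3 0 8.7; 1 3.9 -49.3 0 8.5; 1 3.9 -49.3 0 0; 1 0 0 0 0' && python3 -m jog '1 0 0 0 0'; python3 - <<'E'
from meas import *
c=cam('wrist');u,v=px(c,[.4753,-.03,.036]);print(u,v)
for T in(200,225):print(np.round(blob(c,int(u),int(v),.036,R=70,T=T),1))
cv2.imwrite('pics/w6.png',c['pixels'][:,:,::-1])
E
```

```text
time_s: 22.9
tcp_pos: [0.4512, 0.2634, 0.0477]
ee_rot: [[0.693, -0.721, 0.018], [-0.72, -0.693, -0.034], [0.037, 0.01, -0.999]]
wrist_force: [-0.1, -0.0, -2.7]
gripper_width: 0.642
gripper_force: 30.0
time_s: 23.4
tcp_pos: [0.4528, 0.2667, 0.0295]
ee_rot: [[0.695, -0.719, 0.025], [-0.719, -0.695, -0.026], [0.036, 0.001, -0.999]]
wrist_force: [0.3, -0.2, -2.1]
gripper_width: 0.641
gripper_force: 30.0
time_s: 24.02
tcp_pos: [0.4525, 0.2663, 0.0647]
ee_rot: [[0.695, -0.719, 0.024], [-0.719, -0.695, -0.028], [0.036, 0.002, -0.999]]
wrist_force: [0.4, 1.3, -0.1]
gripper_width: 0.719
gripper_force: 0.0
time_s: 24.65
tcp_pos: [0.4604, 0.1671, 0.1956]
ee_rot: [[0.881, -0.473, 0.033], [-0.472, -0.881, -0.017], [0.037, -0.001, -0.999]]
wrist_force: [-0.2, -0.4, 0.1]
gripper_width: 0.984
gripper_force: 0.0
time_s: 25.28
tcp_pos: [0.4757, -0.0321, 0.1949]
ee_rot: [[0.998, -0.052, 0.037], [-0.052, -0.999, -0.004], [0.037, 0.002, -0.999]]
wrist_force: [0.4, -0.8, -0.2]
gripper_width: 0.997
gripper_force: 0.0
time_s: 25.4
tcp_pos: [0.4759, -0.0295, 0.1946]
ee_rot: [[0.998, -0.047, 0.037], [-0.047, -0.999, -0.003], [0.037, 0.002, -0.999]]
wrist_force: [-0.8, 0.5, -0.3]
gripper_width: 1.001
gripper_force: 0.0
325.20820090429515 233.23834223065074
[475.2 -28.4 115.4  45.7  -2.7]
[475.7 -28.2 114.4  44.6  -2.8]
```

```bash
python3 -m jog '1 -0.5 0.5 -50 0; 1 0 0 -50 0; 1 0 0 -50 0; 1 0 0 -28 0; 1 0 0 0 0' && python3 -m jog '0.3 0 0 0 0; 0.3 0 0 0 0; 0.3 0 0 0 0; 0.3 0 0 0 0; 0.3 0 0 0 0' && python3 -m jog '0.3 0 0 30 0; 0.3 0 0 50 0; 0.3 0 0 55 0; 0.3 0 0 40 0; 0.3 4.7 49 0 -8.7' && python3 -m jog '0.3 4.7 49 0 -8.7; 0.3 4.7 49 0 -8.7; 0.3 4.7 49 0 -8.7; 0.3 4.7 49 0 -8.5; 0.3 4.7 49 0 0' && python3 -m jog '0.3 4.7 49 0 0; 0.3 0 0 0 0; 0.3 0 0 0 0'
```

```text
time_s: 26.08
tcp_pos: [0.4741, -0.0282, 0.0142]
ee_rot: [[0.999, -0.045, 0.031], [-0.045, -0.999, -0.005], [0.031, 0.004, -1.0]]
wrist_force: [0.2, 0.3, 1.0]
gripper_width: 1.002
gripper_force: 0.0
time_s: 26.7
tcp_pos: [0.4755, -0.029, 0.0161]
ee_rot: [[0.998, -0.047, 0.037], [-0.047, -0.999, -0.003], [0.037, 0.002, -0.999]]
wrist_force: [0.1, 0.3, -0.6]
gripper_width: 0.514
gripper_force: 0.4
time_s: 27.32
tcp_pos: [0.4815, 0.0192, 0.1942]
ee_rot: [[0.978, -0.206, 0.042], [-0.206, -0.979, -0.007], [0.043, -0.002, -0.999]]
wrist_force: [1.1, 0.1, -2.7]
gripper_width: 0.504
gripper_force: 30.0
time_s: 27.95
tcp_pos: [0.5029, 0.2662, 0.1899]
ee_rot: [[0.694, -0.72, 0.022], [-0.719, -0.694, -0.029], [0.036, 0.004, -0.999]]
wrist_force: [1.2, -0.3, -1.8]
gripper_width: 0.499
gripper_force: 30.0
time_s: 28.32
tcp_pos: [0.5075, 0.3134, 0.1896]
ee_rot: [[0.694, -0.719, 0.022], [-0.719, -0.695, -0.029], [0.036, 0.005, -0.999]]
wrist_force: [-0.9, -0.3, -1.3]
gripper_width: 0.504
gripper_force: 30.0
```

```bash
python3 -m jog '0.3 1 0.2 0 0; 0.3 0 0 -50 0; 0.3 0 0 -50 0; 0.3 0 0 -40 0; 0.3 0 0 0 0' && python3 -m jog '0.3 0 0 -10 0; 0.3 0 0 -6 0; 0.3 0 0 0 0; 0.3 0 0 0 0' && python3 -m jog '0.3 0 0 -3 0; 0.3 0 0 0 0; 0.3 0 0 0 0'
```

```text
time_s: 28.95
tcp_pos: [0.5076, 0.3113, 0.048]
ee_rot: [[0.693, -0.72, 0.018], [-0.72, -0.693, -0.033], [0.037, 0.01, -0.999]]
wrist_force: [-0.0, -0.4, -1.9]
gripper_width: 0.501
gripper_force: 30.0
time_s: 29.45
tcp_pos: [0.5096, 0.3146, 0.0356]
ee_rot: [[0.694, -0.719, 0.025], [-0.719, -0.695, -0.026], [0.036, 0.0, -0.999]]
wrist_force: [0.3, -0.0, -3.0]
gripper_width: 0.504
gripper_force: 30.0
time_s: 29.82
tcp_pos: [0.5093, 0.3142, 0.0318]
ee_rot: [[0.694, -0.719, 0.024], [-0.719, -0.695, -0.028], [0.036, 0.002, -0.999]]
wrist_force: [-0.2, 1.0, -3.0]
gripper_width: 0.506
gripper_force: 30.0
```

```bash
python3 -m jog '0.3 0 0 -4 0; 0.3 0 0 0 0; 0.3 0 0 0 0;0.575 0 0 0 0; 0.575 0 0 0 0' && python3 -m jog '0.575 0 0 0 0; 0.575 0 0 15 0; 0.575 0 0 20 0; 0.575 0 0 40 0; 0.8 0 0 50 0' && python3 -m jog '1 -17 18 50 0; 1 -40 0 50 0; 1 -17 -18 50 0; 1 0 0 0 0; 1 0 0 0 0'; python3 - <<'E'
from meas import *
c=cam('wrist');save(c,'w7.png');np.save('w7.npy',c,allow_pickle=True)
for n,p in dict(sq=(.3927,.2085),ob=(.4527,.2665),sl=(.5093,.3142),rn=(.5603,.3715)).items():
    u,v=px(c,[*p,.046]);print(n,u.round(),v.round(),[np.round(blob(c,int(u),int(v),.046,R=40 if n!='sl' else 55,T=T),1) for T in(215,235)])
E
```

```text
time_s: 30.45
tcp_pos: [0.5097, 0.3146, 0.0284]
ee_rot: [[0.695, -0.719, 0.025], [-0.719, -0.695, -0.027], [0.036, 0.001, -0.999]]
wrist_force: [0.3, -0.1, -0.1]
gripper_width: 0.566
gripper_force: 0.0
time_s: 31.08
tcp_pos: [0.5089, 0.3138, 0.1544]
ee_rot: [[0.695, -0.719, 0.023], [-0.719, -0.695, -0.028], [0.036, 0.003, -0.999]]
wrist_force: [0.8, 0.2, 0.8]
gripper_width: 0.625
gripper_force: 0.0
time_s: 31.7
tcp_pos: [0.4358, 0.3139, 0.3023]
ee_rot: [[0.694, -0.719, 0.024], [-0.719, -0.695, -0.026], [0.036, 0.001, -0.999]]
wrist_force: [-0.6, 0.5, -0.1]
gripper_width: 0.993
gripper_force: 0.0
sq 416.0 175.0 [array([395.9, 210.8,  88.3,  83.9, -46. ]), array([387.9, 214.2,  72.2,  60.8, -46. ])]
ob 342.0 175.0 [array([452.9, 267.3,  91.6,  88.4,  44. ]), array([453.3, 266.8,  80.5,  56.7, -46.3])]
sl 277.0 171.0 [array([510.2, 316. , 127. , 116.5,  43.2]), array([509.7, 314.7, 115.6,  44.7, -46. ])]
rn 210.0 176.0 [array([555.6, 366.4,  88.4,  73.7, -46. ]), array([558.7, 373.7,  63.7,  58. , -36.5])]
```

View pics/w7.png

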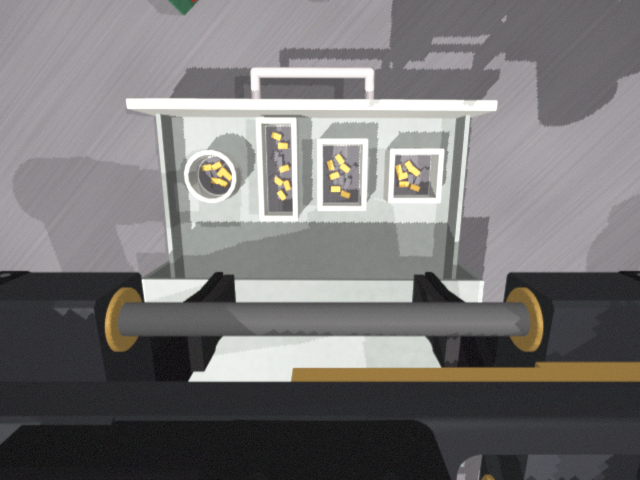

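The wrist view shows all four tins standing aligned in the drawer: round (210,176), slim (278,169), oblong (342,174), square (416,175). Lids next, starting with the slim lid.

```bash
python3 -m jog '1 27.8 -39.6 -13.4 9.5; 1 27.8 -39.6 -13.4 9.5; 1 27.8 -39.6 -13.4 9.5; 1 27.8 -39.6 -13.4 9.5; 1 27.8 -39.6 -13.4 9.5' && python3 -m jog '1 27.8 -39.6 -13.4 9.2; 1 27.8 -39.6 -13.4 0; 1 27.8 -39.6 -13.4 0; 1 0 0 0 0; 1 0 0 0 0' ; python3 - <<'E'
from meas import *
c=cam('wrist');u,v=px(c,[.6579,-.0032,.013]);print(u,v)
for T in(200,225):print(np.round(blob(c,int(u),int(v),.013,R=70,T=T),1))
t=cam('top');show(t,dict(rnd_l=(277,195,.013),sq_l=(397,273,.013),obl_l=(460,309,.013)),T=165,R=30)
E
```

```text
time_s: 32.38
tcp_pos: [0.5757, 0.1145, 0.2323]
ee_rot: [[0.999, 0.032, 0.033], [0.032, -0.999, -0.002], [0.033, 0.003, -0.999]]
wrist_force: [-0.1, 1.2, 0.3]
gripper_width: 1.002
gripper_force: 0.0
time_s: 33.0
tcp_pos: [0.6582, -0.0029, 0.1927]
ee_rot: [[0.982, 0.185, 0.033], [0.185, -0.983, 0.004], [0.033, 0.002, -0.999]]
wrist_force: [-0.6, -0.4, 0.9]
gripper_width: 1.004
gripper_force: 0.0
324.71200298706185 228.07434655431632
[658.6  -1.4 110.6  40.3  10.6]
[659.1  -1.2 109.6  39.8  10.6]
rnd_l [621.  123.5  55.3  52.7  12.3]
sq_l [ 433.3 -165.5   56.9   56.8  -11.3]
obl_l [ 349.6 -313.    70.8   47.4   44.8]
```

```bash
python3 -m jog '0.6 0.4 1.1 -50 0; 0.6 0 0 -50 0; 0.5 0 0 -45 0; 0.5 0 0 -22 0; 0.5 0 0 0 0' && python3 -m jog '0.5 0 0 0 0; 0 0 0 0 0; 0 0 0 0 0; 0 0 0 0 0; 0 0 0 0 0' && python3 -m jog '0 0 0 0 0; 0 0 0 0 0; 0 0 0 15 0; 0 0 0 15 0; 0 0 0 0 0'
```

```text
time_s: 33.72
tcp_pos: [0.6576, -0.0006, 0.026]
ee_rot: [[0.982, 0.187, 0.032], [0.187, -0.982, 0.004], [0.033, 0.002, -0.999]]
wrist_force: [1.0, 0.5, -0.2]
gripper_width: 0.538
gripper_force: 0.0
time_s: 34.35
tcp_pos: [0.6591, -0.0016, 0.0277]
ee_rot: [[0.982, 0.186, 0.036], [0.186, -0.983, 0.005], [0.037, 0.002, -0.999]]
wrist_force: [-0.9, -0.2, 1.0]
gripper_width: 0.136
gripper_force: 30.6
time_s: 34.98
tcp_pos: [0.6604, -0.0011, 0.0598]
ee_rot: [[0.982, 0.186, 0.04], [0.186, -0.983, 0.006], [0.041, 0.002, -0.999]]
wrist_force: [0.0, -0.0, -1.1]
gripper_width: 0.137
gripper_force: 30.0
```

```bash
python3 -m jog '0 0 0 50 0; 0 0 0 50 0; 0 -21.5 45.1 0 -9.5; 0 -21.5 45.1 0 -9.5; 0 -21.5 45.1 0 -9.5' && python3 -m jog '0 -21.5 45.1 0 -9.5; 0 -21.5 45.1 0 -9.5; 0 -21.5 45.1 0 -9.2; 0 -21.5 45.1 0 0; 0 0 0 0 0' && python3 -m jog '0 0 0 -40 0; 0 0 0 -20 0; 0 0 0 0 0; 0 0 0 0 0'
```

```text
time_s: 35.6
tcp_pos: [0.5935, 0.1349, 0.1574]
ee_rot: [[0.95, -0.311, 0.034], [-0.311, -0.95, -0.013], [0.036, 0.002, -0.999]]
wrist_force: [1.9, -0.2, -0.9]
gripper_width: 0.131
gripper_force: 30.0
time_s: 36.22
tcp_pos: [0.5071, 0.3171, 0.1573]
ee_rot: [[0.698, -0.716, 0.024], [-0.715, -0.698, -0.027], [0.036, 0.002, -0.999]]
wrist_force: [0.3, -0.1, -1.8]
gripper_width: 0.131
gripper_force: 30.0
time_s: 36.72
tcp_pos: [0.5094, 0.3142, 0.0984]
ee_rot: [[0.694, -0.719, 0.025], [-0.719, -0.695, -0.027], [0.037, 0.0, -0.999]]
wrist_force: [0.4, 0.2, -0.9]
gripper_width: 0.136
gripper_force: 30.0
```

```bash
python3 -m jog '0 0 0 -20 0; 0 0 0 -6 0; 0 0 0 0 0; 0 0 0 0 0' && python3 -m jog '0 0 0 -3 0; 0 0 0 -3 0; 0 0 0 0 0; 0 0 0 0 0'
```

```text
time_s: 37.22
tcp_pos: [0.5091, 0.3147, 0.0724]
ee_rot: [[0.695, -0.719, 0.025], [-0.719, -0.695, -0.026], [0.036, 0.0, -0.999]]
wrist_force: [0.0, -0.5, -0.6]
gripper_width: 0.135
gripper_force: 30.0
time_s: 37.72
tcp_pos: [0.5087, 0.3143, 0.0656]
ee_rot: [[0.694, -0.719, 0.024], [-0.719, -0.695, -0.027], [0.036, 0.002, -0.999]]
wrist_force: [0.4, -0.3, -0.3]
gripper_width: 0.136
gripper_force: 30.0
```

Fz stayed near zero down to z=0.0656, so the lid plug is in the mouth. I'll release it and go to the round lid.

```bash
python3 -m jog '0.4 0 0 0 0; 0.4 0 0 0 0; 0.4 0 0 20 0; 0.4 0 0 50 0; 0.6 0 0 60 0' && python3 -m jog '0.6 28 -47.7 0 -8.7; 0.6 28 -47.7 0 -8.7; 0.6 28 -47.7 0 -8.6; 0.6 28 -47.7 0 0; 0.6 0 0 0 0' && python3 -m jog '0.6 0 0 0 0'; python3 - <<'E'
from meas import *
c=cam('wrist');save(c,'w8.png');u,v=px(c,[.621,.1235,.013]);print(u,v)
for T in(200,225):print(np.round(blob(c,int(u),int(v),.013,R=45,T=T),1))
g=cv2.cvtColor(c['pixels'],cv2.COLOR_RGB2GRAY);u,v=int(u),int(v);k=20
for th in (60,90,120):
  vv,uu=np.nonzero(g[v-k:v+k,u-k:u+k]<th)
  if len(uu)>20: print(th,len(uu),cv2.minAreaRect(np.array([pt(c,a+u-k,b+v-k,.033)[:2]*1e3 for a,b in zip(uu,vv)]).astype(np.float32)))
E
```

```text
time_s: 38.35
tcp_pos: [0.5079, 0.3136, 0.1956]
ee_rot: [[0.694, -0.719, 0.022], [-0.719, -0.695, -0.03], [0.036, 0.005, -0.999]]
wrist_force: [1.9, 1.8, -0.1]
gripper_width: 0.448
gripper_force: 0.0
time_s: 38.98
tcp_pos: [0.6216, 0.1201, 0.1948]
ee_rot: [[0.304, -0.953, 0.009], [-0.952, -0.304, -0.036], [0.037, 0.003, -0.999]]
wrist_force: [0.5, -0.3, -0.4]
gripper_width: 0.599
gripper_force: 0.0
time_s: 39.1
tcp_pos: [0.6203, 0.1234, 0.1951]
ee_rot: [[0.308, -0.951, 0.009], [-0.951, -0.309, -0.035], [0.036, 0.002, -0.999]]
wrist_force: [0.1, 0.8, 0.3]
gripper_width: 0.602
gripper_force: 0.0
322.6874572579421 226.39180100035398
[621.5 124.3  56.   55.7  17.9]
[621.9 124.1  55.8  55.3 -45. ]
120 21 ((627.732421875, 107.53651428222656), (8.97131633758545, 0.9029781818389893), 17.928028106689453)
```

View pics/w8.png

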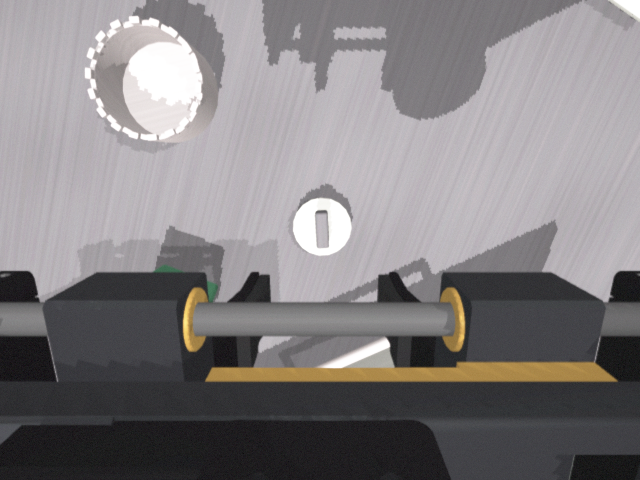

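The wrist view shows the round lid at (322,226), its bar aligned with the image vertical; the hole saw at (150,75) and the magnet block at (190,270) are clear. I'll grasp it.

```bash
python3 -m jog '0.5 1 0.6 -50 0; 0.5 0 0 -50 0; 0.5 0 0 -45 0; 0.5 0 0 -23 0; 0.5 0 0 0 0' && python3 -m jog '0.5 0 0 0 0; 0 0 0 0 0; 0 0 0 0 0; 0 0 0 0 0; 0 0 0 0 0' && python3 -m jog '0 0 0 0 0; 0 0 0 20 0; 0 0 0 50 0; 0 0 0 60 0; 0 -15 61 0 8.7' && python3 -m jog '0 -15 61 0 8.7; 0 -15 61 0 8.6; 0 -16 62 0 0; 0 0 0 0 0; 0 0 0 0 0'
```

```text
time_s: 39.78
tcp_pos: [0.6197, 0.1249, 0.0255]
ee_rot: [[0.311, -0.95, 0.005], [-0.95, -0.311, -0.037], [0.037, 0.007, -0.999]]
wrist_force: [0.5, 0.4, 0.4]
gripper_width: 0.501
gripper_force: 0.0
time_s: 40.4
tcp_pos: [0.6216, 0.124, 0.0277]
ee_rot: [[0.309, -0.951, 0.01], [-0.95, -0.309, -0.035], [0.036, 0.002, -0.999]]
wrist_force: [-2.0, 0.4, 2.7]
gripper_width: 0.135
gripper_force: 30.6
time_s: 41.02
tcp_pos: [0.6105, 0.1837, 0.1635]
ee_rot: [[0.448, -0.894, 0.025], [-0.893, -0.448, -0.029], [0.037, -0.01, -0.999]]
wrist_force: [0.4, 1.0, -0.3]
gripper_width: 0.131
gripper_force: 30.0
time_s: 41.65
tcp_pos: [0.5606, 0.3663, 0.1566]
ee_rot: [[0.695, -0.719, 0.022], [-0.718, -0.695, -0.029], [0.036, 0.004, -0.999]]
wrist_force: [0.2, 0.1, -0.5]
gripper_width: 0.132
gripper_force: 30.0
```

```bash
python3 -m jog '0 -0.6 5.3 0 0; 0 0 0 -40 0; 0 0 0 -20 0; 0 0 0 0 0; 0 0 0 0 0' && python3 -m jog '0 0 0 -20 0; 0 0 0 -5 0; 0 0 0 0 0; 0 0 0 0 0' && python3 -m jog '0 0 0 -3 0; 0 0 0 -3 0; 0 0 0 0 0; 0 0 0 0 0'
```

```text
time_s: 42.28
tcp_pos: [0.5616, 0.3718, 0.0987]
ee_rot: [[0.694, -0.72, 0.026], [-0.719, -0.694, -0.026], [0.037, -0.0, -0.999]]
wrist_force: [0.2, 0.2, -0.5]
gripper_width: 0.136
gripper_force: 30.0
time_s: 42.78
tcp_pos: [0.5611, 0.3724, 0.0736]
ee_rot: [[0.694, -0.719, 0.025], [-0.719, -0.695, -0.026], [0.037, -0.0, -0.999]]
wrist_force: [-0.1, 0.6, -0.6]
gripper_width: 0.132
gripper_force: 30.0
time_s: 43.28
tcp_pos: [0.5605, 0.3719, 0.0664]
ee_rot: [[0.694, -0.719, 0.024], [-0.719, -0.695, -0.028], [0.036, 0.002, -0.999]]
wrist_force: [0.6, 0.5, -1.3]
gripper_width: 0.133
gripper_force: 30.0
```

```bash
python3 -m jog '0.4 0 0 0 0; 0.4 0 0 0 0; 0.4 0 0 20 0; 0.4 0 0 50 0; 0.6 0 0 60 0' && python3 -m jog '0.6 -12.7 -53.7 0 -9.1; 0.6 -12.7 -53.7 0 -9.1; 0.6 -12.7 -53.7 0 -9.1; 0.6 -12.7 -53.7 0 -9.1; 0.6 -12.7 -53.7 0 -9.1' && python3 -m jog '0.6 -12.7 -53.7 0 -9.3; 0.6 -12.7 -53.7 0 0; 0.6 -12.7 -53.7 0 0; 0.6 -12.7 -53.7 0 0; 0.6 -12.7 -53.7 0 0' && python3 -m jog '0.6 0 0 0 0; 0.6 0 0 0 0'; python3 - <<'E'
from meas import *
c=cam('wrist');save(c,'w9.png');u,v=px(c,[.433,-.165,.013]);print(u,v)
for T in(200,225):print(np.round(blob(c,int(u),int(v),.013,R=45,T=T),1))
t=cam('top');show(t,dict(sl=(211,243,.051),rnd_l=(186,222,.051),obl_l=(460,309,.013)),T=165,R=30)
cv2.imwrite('pics/d3.png',cv2.resize(t['pixels'][160:360,95:295][:,:,::-1],(600,600),interpolation=cv2.INTER_CUBIC))
E
```

```text
time_s: 43.9
tcp_pos: [0.5601, 0.3715, 0.1968]
ee_rot: [[0.695, -0.719, 0.022], [-0.719, -0.695, -0.029], [0.037, 0.005, -0.999]]
wrist_force: [1.3, 0.5, 0.2]
gripper_width: 0.45
gripper_force: 0.0
time_s: 44.52
tcp_pos: [0.4966, 0.1018, 0.197]
ee_rot: [[-0.031, -1.0, -0.002], [-0.999, 0.031, -0.036], [0.036, 0.001, -0.999]]
wrist_force: [0.7, -1.3, 0.6]
gripper_width: 0.599
gripper_force: 0.0
time_s: 45.15
tcp_pos: [0.4331, -0.1667, 0.1971]
ee_rot: [[-0.187, -0.982, -0.007], [-0.982, 0.187, -0.036], [0.036, 0.0, -0.999]]
wrist_force: [1.5, 0.8, -0.8]
gripper_width: 0.601
gripper_force: 0.0
time_s: 45.4
tcp_pos: [0.4336, -0.1652, 0.1967]
ee_rot: [[-0.188, -0.982, -0.008], [-0.982, 0.188, -0.035], [0.036, 0.001, -0.999]]
wrist_force: [-0.2, 0.1, 0.5]
gripper_width: 0.6
gripper_force: 0.0
323.77495804635276 226.3089910065471
[ 433.8 -163.5   56.8   56.1  -10.9]
[ 434.  -163.5   56.2   56.1  -10.9]
sl [518.6 276.  139.5 103.4 -80.8]
rnd_l [546.6 311.6 141.1 104.2  -3.8]
obl_l [ 349.3 -316.    75.8   50.6   45.1]
```

View pics/d3.png

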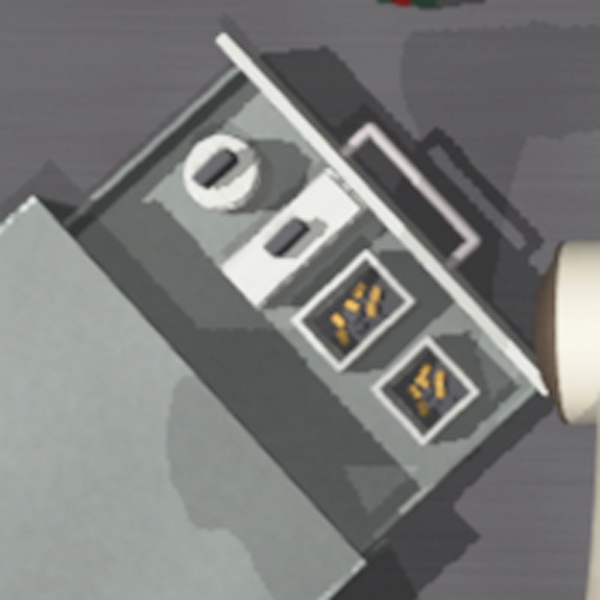

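The crop shows the round lid (220,175) and slim lid (290,240) sitting flat on their tins, and the drawer unmoved. Square lid next.

```bash
python3 -m jog '0.5 0 1 -50 0; 0.5 0 0 -50 0; 0.5 0 0 -45 0; 0.5 0 0 -25 0; 0.5 0 0 0 0' && python3 -m jog '0.5 0 0 0 0; 0 0 0 0 0; 0 0 0 0 0; 0 0 0 0 0; 0 0 0 0 0' && python3 -m jog '0 0 0 0 0; 0 0 0 20 0; 0 0 0 50 0; 0 0 0 60 0; 0 -5.8 53.3 0 9.1' && python3 -m jog '0 -5.8 53.3 0 9.1; 0 -5.8 53.3 0 9.1; 0 -5.8 53.3 0 9.1; 0 -5.8 53.3 0 9.1; 0 -5.8 53.3 0 9.3' && python3 -m jog '0 -5.8 53.3 0 0; 0 0 0 0 0; 0 0 0 0 0'
```

```text
time_s: 46.12
tcp_pos: [0.4327, -0.163, 0.0249]
ee_rot: [[-0.185, -0.983, -0.013], [-0.982, 0.185, -0.035], [0.037, 0.007, -0.999]]
wrist_force: [0.5, 0.8, 1.3]
gripper_width: 0.501
gripper_force: 0.0
time_s: 46.75
tcp_pos: [0.4337, -0.1642, 0.0267]
ee_rot: [[-0.187, -0.982, -0.008], [-0.982, 0.187, -0.035], [0.036, 0.001, -0.999]]
wrist_force: [-1.3, 0.5, 1.6]
gripper_width: 0.132
gripper_force: 30.5
time_s: 47.38
tcp_pos: [0.4315, -0.1117, 0.1608]
ee_rot: [[-0.03, -0.999, 0.008], [-0.999, 0.03, -0.036], [0.036, -0.01, -0.999]]
wrist_force: [1.1, -0.0, -1.0]
gripper_width: 0.137
gripper_force: 30.0
time_s: 48.0
tcp_pos: [0.3979, 0.1572, 0.1563]
ee_rot: [[0.698, -0.715, 0.024], [-0.715, -0.699, -0.027], [0.036, 0.002, -0.999]]
wrist_force: [-0.1, -0.1, -0.8]
gripper_width: 0.131
gripper_force: 30.0
time_s: 48.38
tcp_pos: [0.3923, 0.2085, 0.1558]
ee_rot: [[0.695, -0.719, 0.022], [-0.719, -0.695, -0.029], [0.036, 0.004, -0.999]]
wrist_force: [0.4, -0.2, -0.5]
gripper_width: 0.134
gripper_force: 30.0
```

```bash
python3 -m jog '0 0.3 0.3 0 0; 0 0 0 -40 0; 0 0 0 -20 0; 0 0 0 0 0; 0 0 0 0 0' && python3 -m jog '0 0 0 -20 0; 0 0 0 -4 0; 0 0 0 0 0; 0 0 0 0 0' && python3 -m jog '0 0 0 -3 0; 0 0 0 -3 0; 0 0 0 0 0; 0 0 0 0 0'
```

```text
time_s: 49.0
tcp_pos: [0.394, 0.2092, 0.0973]
ee_rot: [[0.694, -0.72, 0.025], [-0.719, -0.694, -0.027], [0.036, 0.0, -0.999]]
wrist_force: [0.2, -0.1, -0.1]
gripper_width: 0.14
gripper_force: 30.0
time_s: 49.5
tcp_pos: [0.3937, 0.2098, 0.0732]
ee_rot: [[0.694, -0.719, 0.025], [-0.719, -0.695, -0.026], [0.036, 0.0, -0.999]]
wrist_force: [0.5, 0.4, -1.0]
gripper_width: 0.136
gripper_force: 30.0
time_s: 50.0
tcp_pos: [0.3932, 0.2093, 0.0664]
ee_rot: [[0.694, -0.719, 0.024], [-0.719, -0.695, -0.028], [0.036, 0.002, -0.999]]
wrist_force: [0.9, 0.4, -1.0]
gripper_width: 0.134
gripper_force: 30.0
```

```bash
python3 -m jog '0.4 0 0 0 0; 0.4 0 0 0 0; 0.4 0 0 20 0; 0.4 0 0 50 0; 0.6 0 0 60 0' && python3 -m jog '0.6 8 -52.5 0 -9.9; 0.6 8 -52.5 0 -9.9; 0.6 8 -52.5 0 -9.9; 0.6 8 -52.5 0 -9.9; 0.6 8 -52.5 0 -9.9' && python3 -m jog '0.6 -16.7 -52.5 0 -9.9; 0.6 -16.7 -52.5 0 -9.9; 0.6 -16.7 -52.5 0 -9.9; 0.6 -16.7 -52.5 0 -9.8; 0.6 -16.7 -52.5 0 0' && python3 -m jog '0.6 0 0 0 0; 0.6 0 0 0 0'; python3 - <<'E'
from meas import *
c=cam('wrist');save(c,'w10.png');u,v=px(c,[.3495,-.3163,.013]);print(u,v)
for T in(200,225):print(np.round(blob(c,int(u),int(v),.013,R=55,T=T),1))
E
```

```text
time_s: 50.62
tcp_pos: [0.3927, 0.2087, 0.1973]
ee_rot: [[0.694, -0.719, 0.022], [-0.719, -0.695, -0.029], [0.037, 0.005, -0.999]]
wrist_force: [1.9, 1.1, -0.9]
gripper_width: 0.453
gripper_force: 0.0
time_s: 51.25
tcp_pos: [0.4333, -0.0548, 0.1968]
ee_rot: [[-0.101, -0.995, -0.005], [-0.994, 0.101, -0.036], [0.036, 0.001, -0.999]]
wrist_force: [1.5, 0.3, -0.6]
gripper_width: 0.598
gripper_force: 0.0
time_s: 51.88
tcp_pos: [0.3491, -0.3174, 0.1967]
ee_rot: [[-0.707, -0.707, -0.026], [-0.706, 0.708, -0.025], [0.036, 0.001, -0.999]]
wrist_force: [2.0, 1.2, 0.6]
gripper_width: 0.598
gripper_force: 0.0
time_s: 52.12
tcp_pos: [0.3494, -0.3157, 0.1963]
ee_rot: [[-0.707, -0.707, -0.027], [-0.706, 0.708, -0.024], [0.036, 0.002, -0.999]]
wrist_force: [0.0, 0.2, -0.8]
gripper_width: 0.598
gripper_force: 0.0
321.71922644785474 226.29617930315163
[ 349.1 -313.8   77.6   54.3   45.8]
[ 349.8 -314.3   76.5   52.4   45.9]
```

View pics/w10.png

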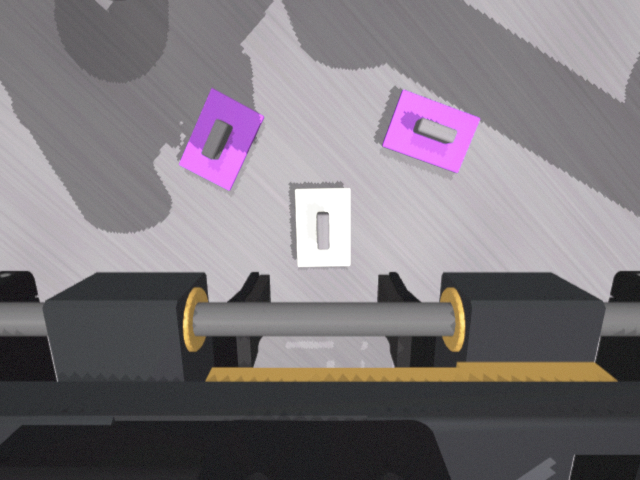

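The wrist view shows the white oblong lid at (322,228), with the purple decoys to the side at (220,140) and (432,130). I'll grasp it and carry it.

```bash
python3 -m jog '0.5 0.2 0.8 -50 0; 0.5 0 0 -50 0; 0.5 0 0 -45 0; 0.5 0 0 -25 0; 0.5 0 0 0 0' && python3 -m jog '0.5 0 0 0 0; 0 0 0 0 0; 0 0 0 0 0; 0 0 0 0 0; 0 0 0 0 0' && python3 -m jog '0 0 0 0 0; 0 0 0 20 0; 0 0 0 50 0; 0 0 0 60 0; 0 30 52.9 0 9.9' && python3 -m jog '0 20 52.9 0 9.9; 0 14 52.9 0 9.9; 0 10 52.9 0 9.9; 0 8 52.9 0 9.9; 0 6 52.9 0 9.9' && python3 -m jog '0 5 52.9 0 9.9; 0 3 52.9 0 9.9; 0 3 52.9 0 9.8; 0 2 52.9 0 0; 0 2.4 52.9 0 0' && python3 -m jog '0 0 0 0 0; 0 0 0 0 0'
```

```text
time_s: 52.8
tcp_pos: [0.3494, -0.3133, 0.0251]
ee_rot: [[-0.704, -0.709, -0.031], [-0.709, 0.705, -0.023], [0.038, 0.006, -0.999]]
wrist_force: [0.2, -0.9, -0.2]
gripper_width: 0.504
gripper_force: 0.0
time_s: 53.42
tcp_pos: [0.35, -0.315, 0.0267]
ee_rot: [[-0.707, -0.707, -0.027], [-0.707, 0.707, -0.025], [0.036, 0.001, -0.999]]
wrist_force: [0.8, 0.1, 3.6]
gripper_width: 0.141
gripper_force: 30.6
time_s: 54.05
tcp_pos: [0.3823, -0.2645, 0.1609]
ee_rot: [[-0.576, -0.817, -0.012], [-0.817, 0.576, -0.032], [0.033, -0.009, -0.999]]
wrist_force: [1.4, -0.5, -2.7]
gripper_width: 0.137
gripper_force: 30.0
time_s: 54.68
tcp_pos: [0.4377, 0.0042, 0.1562]
ee_rot: [[0.254, -0.967, 0.007], [-0.966, -0.254, -0.036], [0.036, 0.002, -0.999]]
wrist_force: [0.7, -0.1, -1.9]
gripper_width: 0.135
gripper_force: 30.0
time_s: 55.3
tcp_pos: [0.4528, 0.2685, 0.156]
ee_rot: [[0.694, -0.719, 0.023], [-0.719, -0.695, -0.028], [0.036, 0.003, -0.999]]
wrist_force: [1.6, -0.0, -0.6]
gripper_width: 0.133
gripper_force: 30.0
time_s: 55.55
tcp_pos: [0.4526, 0.2665, 0.1556]
ee_rot: [[0.695, -0.719, 0.022], [-0.719, -0.695, -0.029], [0.036, 0.004, -0.999]]
wrist_force: [-0.2, -1.0, -1.2]
gripper_width: 0.132
gripper_force: 30.0
```

```bash
python3 -m jog '0 0 0 0 0; 0 0 0 -40 0; 0 0 0 -20 0; 0 0 0 0 0; 0 0 0 0 0' && python3 -m jog '0 0 0 -20 0; 0 0 0 -4 0; 0 0 0 0 0; 0 0 0 0 0' && python3 -m jog '0 0 0 -3 0; 0 0 0 -3 0; 0 0 0 0 0; 0 0 0 0 0'
```

```text
time_s: 56.18
tcp_pos: [0.4541, 0.267, 0.0975]
ee_rot: [[0.694, -0.719, 0.025], [-0.719, -0.695, -0.026], [0.037, 0.0, -0.999]]
wrist_force: [-0.1, 1.1, 0.0]
gripper_width: 0.136
gripper_force: 30.0
time_s: 56.68
tcp_pos: [0.4538, 0.2675, 0.0733]
ee_rot: [[0.694, -0.719, 0.025], [-0.719, -0.695, -0.026], [0.036, 0.0, -0.999]]
wrist_force: [0.6, 0.8, -0.5]
gripper_width: 0.136
gripper_force: 30.0
time_s: 57.18
tcp_pos: [0.4534, 0.267, 0.0664]
ee_rot: [[0.694, -0.719, 0.024], [-0.719, -0.695, -0.028], [0.036, 0.002, -0.999]]
wrist_force: [-0.9, 0.2, -0.8]
gripper_width: 0.135
gripper_force: 30.0
```

```bash
python3 -m jog '0.4 0 0 0 0; 0.4 0 0 0 0; 0.4 0 0 20 0; 0.4 0 0 50 0; 0.4 0 0 60 0' && python3 -m jog '0 47 -33 0 0; 0 47 -33 0 0; 0 47 -33 0 0; 0 46 -46 0 0; 0 0 0 0 0' && python3 -m jog '0 0 0 0 0'; python3 - <<'E'
from h import *
t=cam('top');cv2.imwrite('pics/d4.png',cv2.resize(t['pixels'][130:330,95:345][:,:,::-1],(750,600),interpolation=cv2.INTER_CUBIC))
E
```

```text
time_s: 57.8
tcp_pos: [0.4528, 0.2665, 0.1971]
ee_rot: [[0.694, -0.719, 0.022], [-0.719, -0.695, -0.029], [0.036, 0.005, -0.999]]
wrist_force: [0.5, 1.4, -0.2]
gripper_width: 0.395
gripper_force: 0.0
time_s: 58.42
tcp_pos: [0.6407, 0.1204, 0.1953]
ee_rot: [[0.69, -0.723, 0.023], [-0.723, -0.691, -0.028], [0.036, 0.003, -0.999]]
wrist_force: [-0.7, 0.5, -0.9]
gripper_width: 0.015
gripper_force: 0.0
time_s: 58.55
tcp_pos: [0.6383, 0.1235, 0.196]
ee_rot: [[0.694, -0.72, 0.023], [-0.719, -0.694, -0.028], [0.036, 0.003, -0.999]]
wrist_force: [-0.2, 0.1, 0.2]
gripper_width: 0.006
gripper_force: 0.0
```

View pics/d4.png

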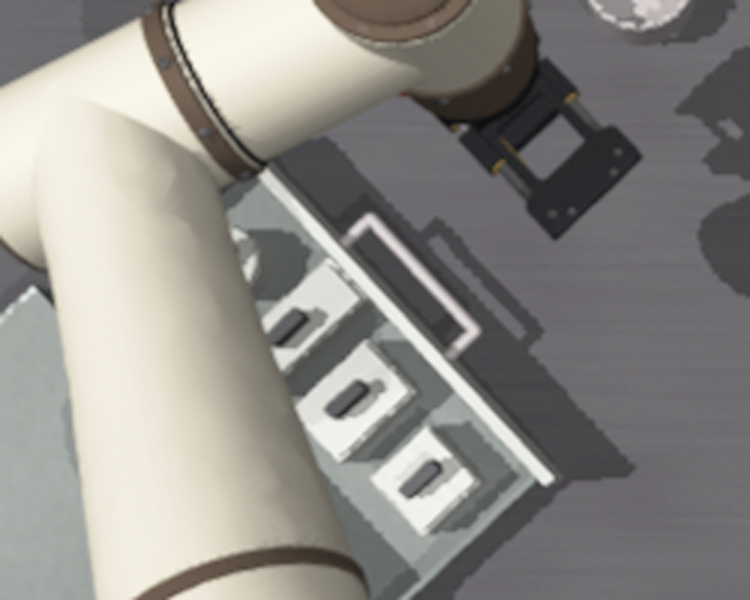

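The crop shows the square, oblong and slim lids seated flat and the round lid in place behind the arm. The gripper stands clear in front of the handle, so I'll lower it and push.

```bash
python3 -m jog '0 0 0 -50 0; 0 0 0 -50 0; 0 0 0 -44 0; 0 0 0 0 0; 0 0 0 0 0' && python3 -m jog '0 -27.8 28.8 0 0; 0 -27.8 28.8 0 0; 0 -10.4 10.8 0 0; 0 0 0 0 0; 0 0 0 0 0' && python3 -m jog '0 -3.5 3.6 0 0; 0 -3.5 3.6 0 0; 0 -3.5 3.6 0 0; 0 -5 5.2 0 0; 0 -7 7.2 0 0'
```

```text
time_s: 59.22
tcp_pos: [0.6397, 0.1252, 0.0547]
ee_rot: [[0.696, -0.718, 0.027], [-0.717, -0.696, -0.027], [0.038, -0.001, -0.999]]
wrist_force: [-0.1, -0.9, 1.2]
gripper_width: 0.004
gripper_force: 0.0
time_s: 59.85
tcp_pos: [0.5736, 0.1921, 0.0533]
ee_rot: [[0.694, -0.72, 0.026], [-0.719, -0.694, -0.027], [0.037, 0.0, -0.999]]
wrist_force: [1.0, -0.1, 0.4]
gripper_width: 0.009
gripper_force: 0.0
time_s: 60.48
tcp_pos: [0.5498, 0.2155, 0.0523]
ee_rot: [[0.694, -0.719, 0.024], [-0.719, -0.695, -0.028], [0.036, 0.002, -0.999]]
wrist_force: [1.6, -1.5, -1.4]
gripper_width: 0.006
gripper_force: 1.2
```

```bash
python3 -m jog '0 -8.3 8.6 0 0; 0 -8.3 8.6 0 0; 0 -8.3 8.6 0 0; 0 -8.3 8.6 0 0; 0 -8.3 8.6 0 0' && python3 -m jog '0 -8.3 8.6 0 0; 0 -8.3 8.6 0 0; 0 -8.3 8.6 0 0; 0 -8.3 8.6 0 0; 0 -8.3 8.6 0 0' && python3 -m jog '0 -5.5 5.8 0 0; 0 -3.5 3.6 0 0; 0 -3.5 3.6 0 0; 0 0 0 0 0'
```

```text
time_s: 61.1
tcp_pos: [0.508, 0.2591, 0.0525]
ee_rot: [[0.694, -0.719, 0.024], [-0.719, -0.695, -0.027], [0.036, 0.002, -0.999]]
wrist_force: [2.1, -1.4, -1.8]
gripper_width: 0.003
gripper_force: 1.2
time_s: 61.72
tcp_pos: [0.4666, 0.3022, 0.0525]
ee_rot: [[0.694, -0.719, 0.024], [-0.719, -0.695, -0.027], [0.036, 0.001, -0.999]]
wrist_force: [3.0, -0.6, -1.0]
gripper_width: 0.006
gripper_force: 1.3
time_s: 62.22
tcp_pos: [0.4541, 0.3146, 0.0524]
ee_rot: [[0.694, -0.719, 0.023], [-0.719, -0.695, -0.027], [0.036, 0.002, -0.999]]
wrist_force: [-0.6, 0.1, -0.4]
gripper_width: 0.006
gripper_force: 0.0
```

```bash
python3 -m jog '0 -3.5 3.6 0 0; 0 -3.5 3.6 0 0; 0 -2 2.1 0 0' && python3 -m jog '0 -1.4 1.4 0 0; 0 -1.4 1.4 0 0' && python3 -m jog '0 -1.4 1.4 0 0; 0 -1.4 1.4 0 0' | grep -E "pos|force"
```

```text
time_s: 62.6
tcp_pos: [0.4453, 0.3238, 0.0524]
ee_rot: [[0.694, -0.719, 0.024], [-0.719, -0.695, -0.028], [0.036, 0.002, -0.999]]
wrist_force: [0.5, -1.1, -0.9]
gripper_width: 0.007
gripper_force: 1.0
time_s: 62.85
tcp_pos: [0.4426, 0.3265, 0.0524]
ee_rot: [[0.694, -0.719, 0.024], [-0.719, -0.695, -0.028], [0.036, 0.002, -0.999]]
wrist_force: [1.5, -1.6, -1.4]
gripper_width: 0.01
gripper_force: 1.0
tcp_pos: [0.441, 0.3281, 0.0525]
wrist_force: [13.7, -9.6, -3.0]
gripper_force: 8.2
```

The push force jumped to about 17 N, so the drawer is at its stop. I'll back off and check.

```bash
python3 -m jog '0 3.5 -3.6 0 0; 0 14 -14.4 0 0; 0 28 -29 0 0; 0 28 -29 0 0; 0 0 0 60 0' && python3 -m jog '0 0 0 60 0; 0 30 -50 40 0; 0 30 -55 0 0; 0 30 -55 0 0; 0 20 -55 0 0' && python3 -m jog '0 0 -60 0 0; 0 0 -60 0 0; 0 0 -60 0 0; 0 0 0 0 0; 0 0 0 0 0'; python3 - <<'E'
from h import *
t=cam('top');save(t,'end.png');s=cam('scene')
a=t['pixels'][160:480,0:320];b=s['pixels'][120:330,330:540]
cv2.imwrite('pics/e.png',np.hstack([cv2.resize(a,(400,400),interpolation=cv2.INTER_CUBIC),cv2.resize(b,(400,400),interpolation=cv2.INTER_CUBIC)])[:,:,::-1])
E
```

```text
time_s: 63.72
tcp_pos: [0.5118, 0.2497, 0.1078]
ee_rot: [[0.692, -0.722, 0.013], [-0.722, -0.692, -0.035], [0.035, 0.014, -0.999]]
wrist_force: [1.9, 1.3, 0.6]
gripper_width: -0.002
gripper_force: 0.0
time_s: 64.35
tcp_pos: [0.6208, 0.0433, 0.2079]
ee_rot: [[0.695, -0.719, 0.025], [-0.718, -0.695, -0.026], [0.036, 0.001, -0.999]]
wrist_force: [0.3, 1.2, 0.1]
gripper_width: 0.007
gripper_force: 0.0
time_s: 64.97
tcp_pos: [0.6198, -0.1354, 0.2077]
ee_rot: [[0.694, -0.72, 0.024], [-0.719, -0.694, -0.027], [0.036, 0.001, -0.999]]
wrist_force: [-0.7, 0.8, -0.2]
gripper_width: 0.007
gripper_force: 0.0
```

View pics/e.png

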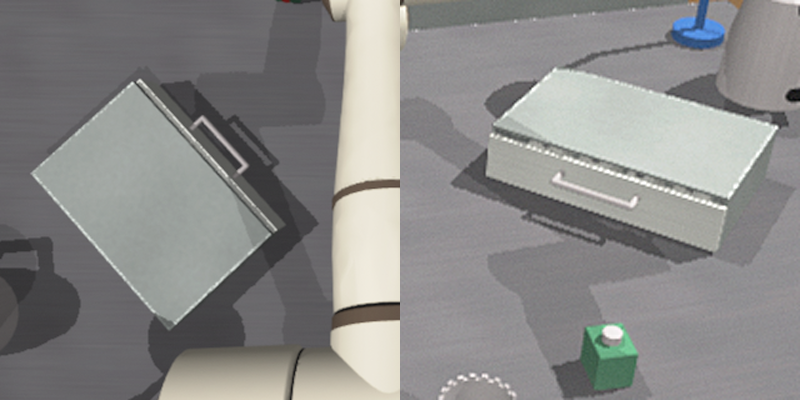

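The drawer front is flush with the unit in both views. The contact position puts the drawer about 2 mm from shut, within the 8 mm limit.

```bash
python3 -c "
from station import r
print(r.finish_job())"
```

```text
the job is handed in; nothing more can be done
None
```

I handed the job in with all four lids on their matching tins, the tins standing in the drawer and the drawer shut to about 2 mm by my estimate; no verdict came back, and I could not see the tins once the drawer was closed.

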